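# Fold up the three-part cooling rack and lock it

## Robot

A 6-joint arm with a two-finger parallel gripper is mounted at the origin on a cart in front of the work surface, level with it; the furniture and walls round the work are solid. World frame = base frame: x ahead of the robot, y to its left, z up, the work surface at z = 0. Lengths are in m, angles in degrees, forces in N, time in s.
With the tool pointing down it reaches from about 0.3 to 0.95 m from the base axis. Payload 3.1 kg.
Tool frame: the origin (TCP) lies at the very end of the fingers, on their centre line; the grasp point (between the pads) lies 19 mm behind it; x points along the fingers, y is the direction in which the jaws open and shut, and the axes are right-handed (so a half turn about x gives the same grasp; the last joint's range is limited). The gripper opens to 85 mm and grips with 20 to 120 N. Pads are 22 mm wide; open, the fingers measure 114 mm over their backs; the gripper's body (76 mm by 85 mm) begins 54 mm behind the grasp point. The pads swing forward as they close: fully open they stand 13 mm farther back than shut.
Start: joints at [68.142, 17.653, 93.61, -0, 68.738, -3.994], TCP at [0.192, 0.595, 0.193] pointing down, gripper open.
Joint ranges: [-175.34, 175.34], [-45.06, 112.39], [2.9, 150.54], [-68.45, 248.45], [3.09, 151.38], [-168.51, 168.51]. Speed limits (degrees/s): [159.86, 159.86, 180, 180, 180, 180].

## Interface

Orientations are given as [roll, pitch, yaw] about the fixed x, y, z axes, in that order (R = Rz(yaw) Ry(pitch) Rx(roll)).
In Python, from plant import robot, vision, workorder gives the robot as it stands.
- The arm moves only by the tool step_arm, never from a script. Its argument "rows" is a list of rows, each a list of 5 numbers: the shift along the tool's x, y, z in mm, then the turn about the tool's x in degrees, then the closure, from -1 (fully open) to 1 (shut). In form: [[dx, dy, dz, turn, jaw], ...]. A call has 1 to 12 rows; each row is the pose to reach, as a shift and turn from the pose commanded when the call began, along the tool's axes at that moment; what a row does not reach only later rows make up. A row lasts 1/12 s, in which the tool goes at most 41.7 mm and 7.16 degrees, less where a joint would pass 70% of its speed; a pose out of reach is approached as far as the arm can. A call with a gripper value outside its range is refused whole. The fingers move at their own pace and stop on an object; "grip_force" is the grip in N (left out, the last holds). Time passes only in rows, so rows that repeat a pose let the fingers close. It gives the time, the measured TCP pose, the force and the opening at its end, in the units of the state.
- robot.get_state(): the state, without advancing time (a new reading comes with each control period).
- vision.get_image(name): name is "side" or "top"; returns the picture (480x640x3 uint8, red, green, blue); there is no depth.
- vision.camera_params(name): a dict with "fx", "fy", "cx", "cy" (pixels), "dist_coeffs" ([k1, k2, p1, p2, k3] as OpenCV has them; the pictures are not rectified), "eye" and "attitude" of the camera in the world. Camera axes: x right, y up, looking along -z (the intrinsics and any distortion apply to the point x, -y, -z); pixel columns grow to the right and rows downward; lengths in m; the calibration is good to about 2 mm. A picture is of the moment at which its call begins. camera_params takes no time and is no camera call.
- workorder.finish_job(): hands the job in, once; it reports no verdict.
The state is a dict: "time_s": time; "qpos": joint angles; "qd": joint speeds; "effort": joint torques, N m; "tcp_pos": TCP position; "orientation": TCP orientation; "wrist_force": force on the tool from outside, world axes, zero at the start; "moment": the same for the moment, N m; "grip_width": finger opening in m.
Only numpy, scipy, OpenCV 4.12 (cv2) and the standard library are available. Lean on these libraries where they do the work, as an engineer would, in place of code of your own. Each camera call takes 0.05 s, during which the arm holds its last target.

## Task

Fold up the cooling rack so it can be put away: first fold the small leaf over until it lies flat on the middle part, then fold the large leaf over until it lies flat on top of the small one, and then swing the wooden catch across the large leaf as far as it goes, so that the rack stays shut. Do not shift or knock over the jar, the yoghurt pot and the tealight standing near it.

Things in the scene. Friction and masses are not known exactly. Their poses are not given: they have to be found in the camera images.
- rack: middle part of a folding cooling rack: pale wood, thin steel bars, fixed to the table by rubber suction feet; 140 mm (x) by 146 mm (y). Side rails along y at x = -64 and +64, tops 39 mm over the table; bar tops at 33 mm. Origin on the table under its centre, z up. Small leaf hinged on the +y edge, large leaf on the -y edge on raised blocks (tops at 55 mm), catch on a post on the -x side.
- small_leaf (a joint): fold angle of the small leaf, rad: 0 = open, level, towards rack +y; pi = folded flat on the middle part (stops at both ends). 13 mm thick, 26 to 39 mm over the table when open, 41 to 54 folded. Stiff hinge (0.12 N m): the leaf (0.1 kg) stays wherever it is left, so it must be pressed down flat. Starts 0 to 0.35 rad up.
- large_leaf (a joint): fold angle of the large leaf, rad: 0 = open, level, towards rack -y; pi = folded flat over the folded small leaf (stops at both ends). 13 mm thick, 41 to 54 mm over the table when open, 56 to 69 folded. Stiff hinge (0.12 N m), 0.1 kg, stays where left, must be pressed flat. Starts 0 to 0.35 rad up. Leaves and catch block one another: folded first, it keeps the small leaf from going down.
- catch (a joint): angle of the wooden catch about its upright pivot, rad: 0 = parked, pointing to rack +y beside the rack, clear of the leaves; pi/2 = pointing to rack +x across the large leaf's side rail (stop). Clockwise from above is positive. Stays where left (0.03 N m friction), starts 0 to 0.3. Its arm, 72 to 80 mm over the table, passes 3 mm over the large leaf only if that lies flat.
- small_leaf_rail (a point): middle of the small leaf's grip rail: a round wooden rod, 10 mm diameter, along rack x (116 mm free between the leaf's side rails) at the leaf's free end; 110 mm out from the hinge axis and 7.5 mm below it when open. The leaf's nearest steel bar is 50 mm closer to the hinge, so fingers fit on both sides of the rod.
- small_leaf_hinge (a point): middle of the small leaf's hinge axis (axis along rack x), at rack (0, +75, 40) mm. Its own axes turn with the leaf.
- large_leaf_rail (a point): middle of the large leaf's grip rail, the same kind of 10 mm rod, 140 mm out from the hinge axis and 7.5 mm below it when open. The nearest steel bar of the leaf is 48 mm closer to the hinge.
- large_leaf_hinge (a point): middle of the large leaf's hinge axis (along rack x), at rack (0, -75, 55) mm. Its own axes turn with the leaf.
- catch_knob (a point): on the axis of the upright round wooden knob on the end of the catch (12 mm diameter, rising 22 mm above the catch's arm, from 80 to 102 mm over the table); the point is 90 mm over the table, 42 mm from the pivot.
- catch_pivot (a point): the catch's upright pivot axis, at rack (-87.5, 0) mm, at the underside of the catch's arm, 72 mm over the table.
- jar: small round glass jar with a black lid, 51 mm wide, 66 mm high, standing loose near the rack; origin at the centre of its underside. To be left alone.
- pot: white yoghurt pot, 72 mm wide, 71 mm high, standing loose; origin at the centre of its underside. To be left alone.
- tealight: tealight in a metal cup, 38 mm wide, 15 mm high, standing loose; origin at the centre of its underside. To be left alone.

How it is judged:
By the outcome, as a careful person would: the job done as asked, in the order asked, and still so for the second after the job is handed in, with the robot touching nothing.
It also fails if it takes over 72 s, if anything falls off the work surface, if the arm or the gripper's body presses on something with over 40 N, if the wrist force passes 120 N, or if a joint passes its speed limit or range.

## Working session

There is one attempt and no reset: what is moved stays moved. The work goes in short steps, Python scripts to look and compute and a tool call to move; the robot and the scene stay as the last step left them, time stands still between calls to the robot, and variables do not carry over. Pictures are saved under pics/ and viewed, and the job is handed in when it is done.

Besides the shell and the picture viewer there is one more tool, called after "Emit:" as name(argument=value, ...), one argument or row to a line, values as JSON. step_arm: Moves the arm, as the interface text tells. Its arguments: {"type":"object","properties":{"rows":{"type":"array"},"grip_force":{"type":"number"}},"required":["rows"]}

```bash
mkdir -p pics; ls; python3 - <<'E'
from plant import robot, vision, workorder
import cv2
print(robot.get_state())
for n in("side","top"):
    print(n,vision.camera_params(n))
    cv2.imwrite(f"pics/{n}0.png",vision.get_image(n)[:,:,::-1])
E
```

```text
pics
{'time_s': 0.0, 'qpos': array([ 6.81420895e+01,  1.77035947e+01,  9.36909064e+01,  1.22255338e-03,
        6.87350516e+01, -3.99224837e+00]), 'qd': array([ 0.04966591,  0.11369758, -0.02565667, -0.02027274, -0.03809071,
        0.0944278 ]), 'effort': array([-1.08940055e-04, -4.15260243e+01, -2.76660633e+01, -2.33785304e-04,
        1.03022365e-02, -3.17201497e-06]), 'tcp_pos': array([0.19140957, 0.59401714, 0.19184552]), 'orientation': array([ -94.49566236,   89.87044231, -112.36176922]), 'wrist_force': array([ 0.00408747,  0.61648884, -0.03505348]), 'moment': array([ 0.00475095,  0.07413473, -0.01039866]), 'grip_width': 0.0855549433780958}
side {'fx': 483.6277234817482, 'fy': 483.6277234817482, 'cx': 329.93248386164674, 'cy': 240.75904283157337, 'dist_coeffs': array([-0.13056245,  0.        ,  0.        ,  0.        ,  0.        ]), 'eye': array([0.4862892 , 1.10777202, 0.53691814]), 'attitude': array([  66.86696618,   -0.65351658, -178.17952553])}
top {'fx': 525.2277651839718, 'fy': 525.2277651839718, 'cx': 320.55506952289545, 'cy': 244.66253276676116, 'dist_coeffs': array([0.01477219, 0.        , 0.        , 0.        , 0.        ]), 'eye': array([0.39675987, 0.01219155, 1.16980303]), 'attitude': array([  7.45497238,  -1.18360351, -91.31665419])}
```

View pics/side0.png

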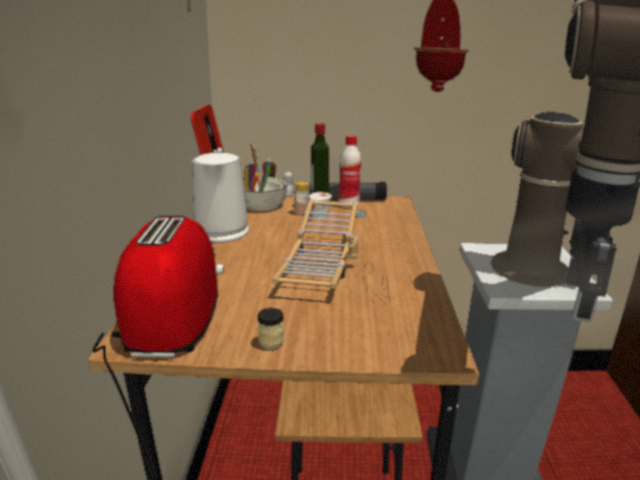

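View pics/top0.png

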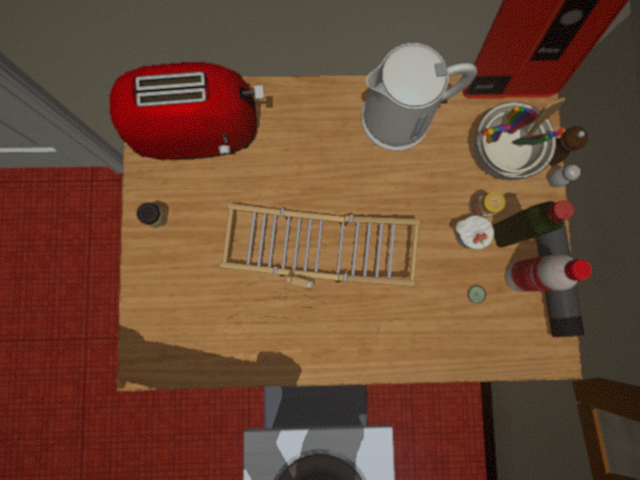

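```bash
python3 - <<'E'
import cv2
a=cv2.imread("pics/top0.png")[190:310,210:430]; cv2.imwrite("pics/t0z.png",cv2.resize(a,(792,432),interpolation=cv2.INTER_CUBIC))
a=cv2.imread("pics/side0.png")[180:310,260:400]; cv2.imwrite("pics/s0z.png",cv2.resize(a,(646,600),interpolation=cv2.INTER_CUBIC))
E
```

```text
(no output)
```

View pics/t0z.png

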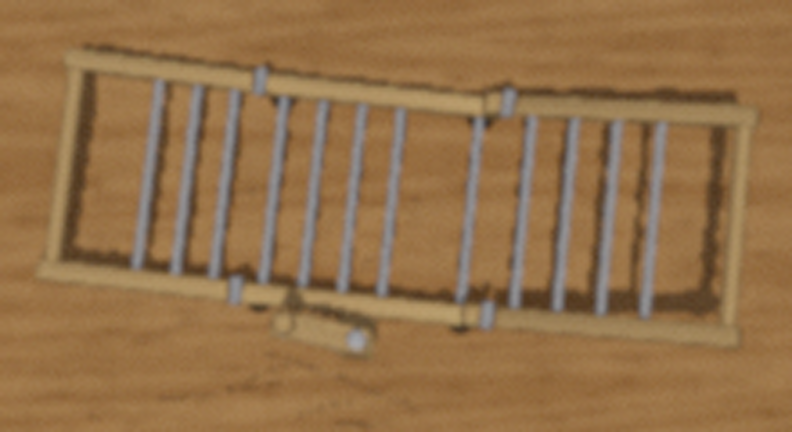

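View pics/s0z.png

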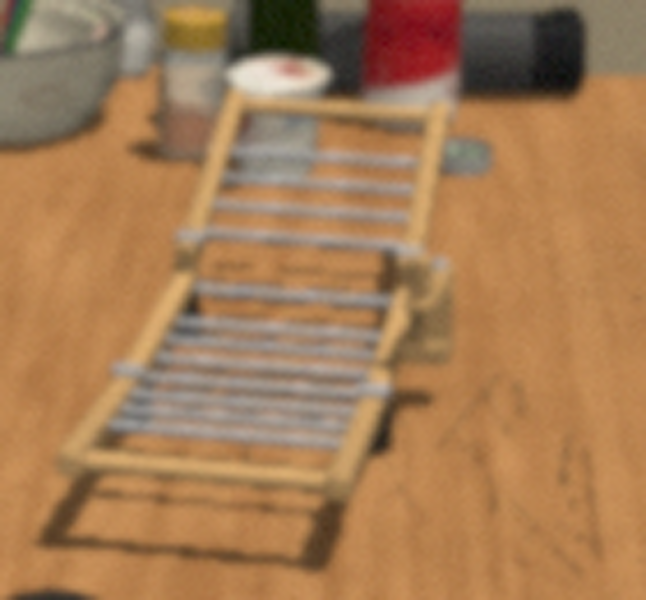

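```bash
cat > h.py <<'E'
import numpy as np, cv2
from plant import robot, vision, workorder
from scipy.spatial.transform import Rotation as Ro
def cam(n):
    p=vision.camera_params(n); R=Ro.from_euler('xyz',p['attitude'],degrees=True).as_matrix()@np.diag([1,-1,-1])
    K=np.array([[p['fx'],0,p['cx']],[0,p['fy'],p['cy']],[0,0,1]]); return K,p['dist_coeffs'],R,p['eye']
def ray(n,uv):
    K,d,R,e=cam(n); q=cv2.undistortPoints(np.array([[uv]],float),K,d)[0,0]; return e,R@np.array([q[0],q[1],1])
def onz(n,uv,z):
    e,d=ray(n,uv); return e+d*(z-e[2])/d[2]
def proj(n,P):
    K,d,R,e=cam(n); P=np.atleast_2d(P); c=(P-e)@R
    return cv2.projectPoints(c,np.zeros(3),np.zeros(3),K,d)[0][:,0]
def tri(a,b):
    ea,da=ray("top",a); eb,db=ray("side",b)
    s=np.linalg.lstsq(np.c_[da,-db],eb-ea,rcond=None)[0]; pa=ea+s[0]*da; pb=eb+s[1]*db
    return (pa+pb)/2,np.linalg.norm(pa-pb)
def zt(x,y): return ((x+.5)/3.6-.5+210,(y+.5)/3.6-.5+190)
def zs(x,y): return ((x+.5)/4.614-.5+260,(y+.5)/4.614-.5+180)
E
python3 - <<'E'
from h import *
np.set_printoptions(precision=4,suppress=True)
P=lambda x,y,z:onz("top",zt(x,y),z)
sh=[P(260,80,.043),P(235,290,.043)]; lh=[P(508,100,.058),P(487,313,.058)]
print(sh,lh)
s=(sh[0]+sh[1])/2; l=(lh[0]+lh[1])/2; print(s,l,np.linalg.norm((s-l)[:2]))
v=(s-l); print("rack yaw from mids",np.degrees(np.arctan2(v[1],v[0]))-90)
for a in(sh,lh):
    w=a[0]-a[1]; print(np.degrees(np.arctan2(w[1],w[0])),np.linalg.norm(w))
c=(s+l)/2; print("c",c)
print("pivot",P(355,340,.08),"knob",P(290,297,.102))
# triangulate hinges and rails
for nm,a,b in [("sh+",(260,80),(125,370)),("sh-",(235,290),(380,390)),("lh+",(508,100),(190,236)),("lh-",(487,313),(412,250)),
 ("sr+",(75,60),(75,457)),("sr-",(45,268),(335,483)),("lr+",(748,112),(238,97)),("lr-",(735,338),(440,108)),("knobp",(355,340),(437,265))]:
    print(nm,*tri(zt(*a),zs(*b)))
E
```

```text
[array([0.6174, 0.0682, 0.043 ]), array([0.4904, 0.0848, 0.043 ])] [array([ 0.5995, -0.0805,  0.058 ]), array([ 0.4724, -0.0642,  0.058 ])]
[0.5539 0.0765 0.043 ] [ 0.536  -0.0723  0.058 ] 0.14986670597924745
rack yaw from mids -6.8746680617647655
-7.442405040707313 0.12809301004534418
-7.291419394971644 0.12813216242025452
c [0.5449 0.0021 0.0505]
pivot [0.457  0.0138 0.08  ] knob [0.4809 0.05   0.102 ]
sh+ [0.6174 0.0683 0.0407] 0.0008605090705088731
sh- [0.4877 0.085  0.0412] 0.005689407070076803
lh+ [ 0.5979 -0.0806  0.0563] 0.003771679775838978
lh- [ 0.4704 -0.0641  0.0574] 0.0040733378910184454
sr+ [0.6294 0.1788 0.0476] 0.00287570457178798
sr- [0.5052 0.1969 0.0469] 0.0007991011039533762
lr+ [ 0.5801 -0.2159  0.0961] 0.005455242102038711
lr- [ 0.452  -0.2024  0.0958] 0.0011069787641086496
knobp [0.4565 0.0138 0.0808] 0.000884089335585541
```

```bash
cat >> h.py <<'E'
np.set_printoptions(precision=4,suppress=True)
YAW=np.radians(-7.2); C=np.array([.545,.002,0])
RR=Ro.from_euler('z',YAW).as_matrix()
def rk(x,y,z): return C+RR@(np.array([x,y,z])/1000)
def leaf(which,th,x=0):
    if which=='s': r,y0,s,z0=110,75,1,40
    else: r,y0,s,z0=140,-75,-1,55
    return rk(x,y0+s*(r*np.cos(th)+7.5*np.sin(th)), z0+r*np.sin(th)-7.5*np.cos(th))
def st():
    s=robot.get_state(); R=Ro.from_euler('xyz',s['orientation'],degrees=True).as_matrix()
    return s,s['tcp_pos'],R
def rows(ps,ydir=None):
    s,p,R=st()
    print("t",s['time_s'],"tcp",p,"grip",s['grip_width'],"F",s['wrist_force'],"tooly",R[:,1],"toolx",R[:,0])
    rp=RR.T@(p-C)*1000; print("tcp in rack mm",rp)
    for q in np.atleast_2d(ps): print((R.T@(q-p)*1000).round(1))
    y=R[:,1]; a=np.degrees(np.arctan2(y[1],y[0])); t=82.8
    d=(t-a+90)%180-90; print("yaw err; turn about tool x =",-d)
E
python3 - <<'E'
from h import *
print(leaf('s',.07),leaf('l',.29))
q=leaf('s',.07); q[2]=.10
rows([q])
for n,uv,z in(("jar",(149,212),.066),("pot",(475,232),.071),("tea",(477,295),.015)):
    P=onz("top",uv,z); print(n,P,RR.T@(P-C)*1000)
E
```

```text
[0.5682 0.1858 0.0402] [ 0.5185 -0.2076  0.0878]
t 0.1 tcp [0.1914 0.5941 0.1919] grip 0.08526040341389539 F [-0.3634 -0.4176  0.3539] tooly [ 0.3067  0.9518 -0.0022] toolx [-0.0008 -0.002  -1.    ]
tcp in rack mm [-424.9929  543.0923  191.9434]
[  92.5 -272.8  483.9]
yaw err; turn about tool x = -10.663419112413308
jar [0.6178 0.3481 0.066 ] [ 28.8857 352.4506  66.    ]
pot [ 0.5605 -0.343   0.071 ] [  58.6268 -340.3316   71.    ]
tea [ 0.4286 -0.3569  0.015 ] [ -70.4692 -370.6253   15.    ]
```

Emit:
step_arm(
  rows=[
    [0,-40,70,-10.7,-0.1],
    [0,-80,140,-10.7,-0.1],
    [0,-120,210,-10.7,-0.1],
    [0,-150,270,-10.7,-0.1],
    [0,-180,320,-10.7,-0.1],
    [0,-210,370,-10.7,-0.1],
    [0,-230,410,-10.7,-0.1],
    [0,-250,440,-10.7,-0.1],
    [0,-273,484,-10.7,-0.1],
    [0,-273,484,-10.7,-0.1],
    [0,-273,484,-10.7,-0.1],
    [0,-273,484,-10.7,-0.1],
  ],
)

```text
time_s: 1.1
tcp_pos: [0.531, 0.2261, 0.1927]
orientation: [-165.4, 90.0, -172.6]
wrist_force: [0.3, 1.0, -0.2]
grip_width: 0.047
```

```bash
python3 - <<'E'
from h import *
q=leaf('s',.07); q[2]=.10
rows([q])
E
```

```text
t 1.1 tcp [0.531  0.2261 0.1927] grip 0.0470388574018232 F [ 0.3079  0.984  -0.1969] tooly [ 0.1249  0.9922 -0.0002] toolx [-0.0007 -0.0001 -1.    ]
tcp in rack mm [-42.0306 220.6196 192.6534]
[ 92.6 -35.4  42.1]
yaw err; turn about tool x = 0.024112037048396928
```

Emit:
step_arm(
  rows=[
    [0,0,0,0,-0.1],
    [0,0,0,0,-0.1],
  ],
)

```text
time_s: 1.27
tcp_pos: [0.5312, 0.226, 0.1925]
orientation: [-166.8, 89.9, -174.2]
wrist_force: [-0.1, 0.3, -0.6]
grip_width: 0.0467
```

```bash
python3 - <<'E'
from h import *
q=leaf('s',.07); q[2]=.10
rows([q])
cv2.imwrite("pics/t1.png",cv2.resize(vision.get_image("top")[120:360,140:460,::-1],(800,600)))
E
```

```text
t 1.2667 tcp [0.5312 0.226  0.1925] grip 0.04670233642510538 F [-0.1333  0.3062 -0.6089] tooly [ 0.1292  0.9916 -0.0002] toolx [-0.0011 -0.0001 -1.    ]
tcp in rack mm [-41.7433 220.5355 192.4864]
[ 92.5 -35.1  42. ]
yaw err; turn about tool x = -0.2260437748135189
```

View pics/t1.png

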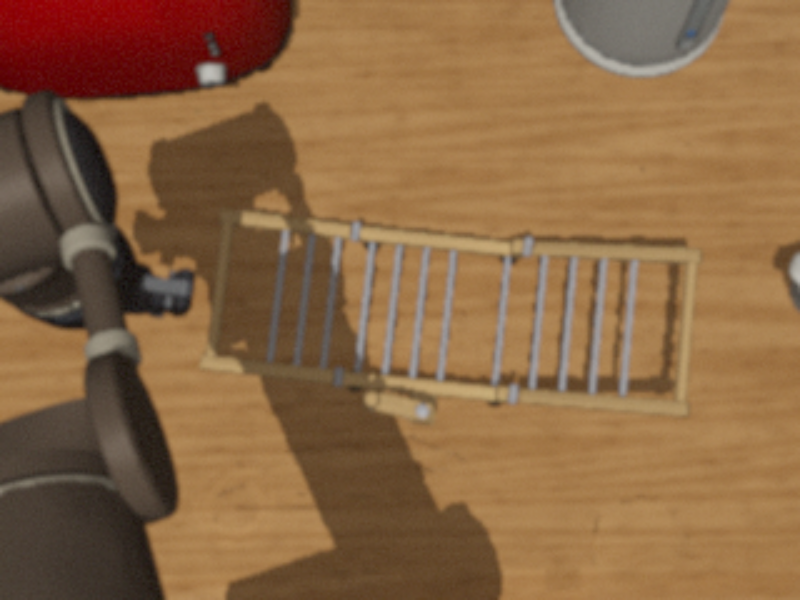

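Emit:
step_arm(
  rows=[
    [0,-20,21,0,-0.1],
    [20,-35,42,0,-0.1],
    [55,-35,42,0,-0.1],
    [92,-35,42,0,-0.1],
    [120,-35,42,0,-0.1],
    [120,-35,42,0,-0.1],
    [120,-35,42,0,-0.1],
  ],
)

```text
time_s: 1.9
tcp_pos: [0.5645, 0.189, 0.0712]
orientation: [-162.1, 89.7, -169.2]
wrist_force: [0.5, 0.1, 0.6]
grip_width: 0.047
```

```bash
python3 - <<'E'
from h import *
q=leaf('s',.07); q[2]=.025
rows([q])
cv2.imwrite("pics/t2.png",cv2.resize(vision.get_image("top")[180:300,200:360,::-1],(800,600)))
cv2.imwrite("pics/s2.png",cv2.resize(vision.get_image("side")[180:330,220:420,::-1],(800,600)))
E
```

```text
t 1.9 tcp [0.5645 0.189  0.0712] grip 0.04698870977124496 F [0.5197 0.0865 0.5505] tooly [ 0.1226  0.9925 -0.0017] toolx [-0.0055 -0.0011 -1.    ]
tcp in rack mm [ -4.0833 188.0208  71.1595]
[46.1 -2.7  4.3]
yaw err; turn about tool x = 0.15788463777040818
```

View pics/t2.png

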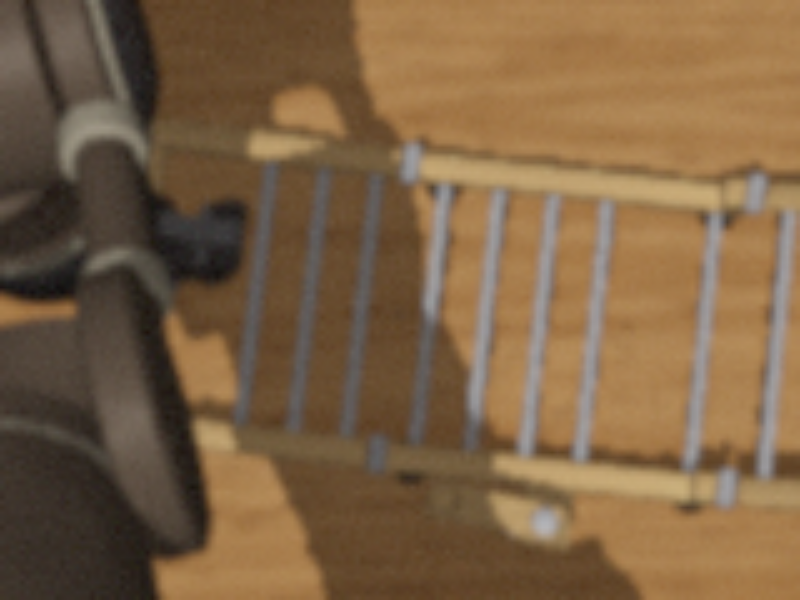

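View pics/s2.png

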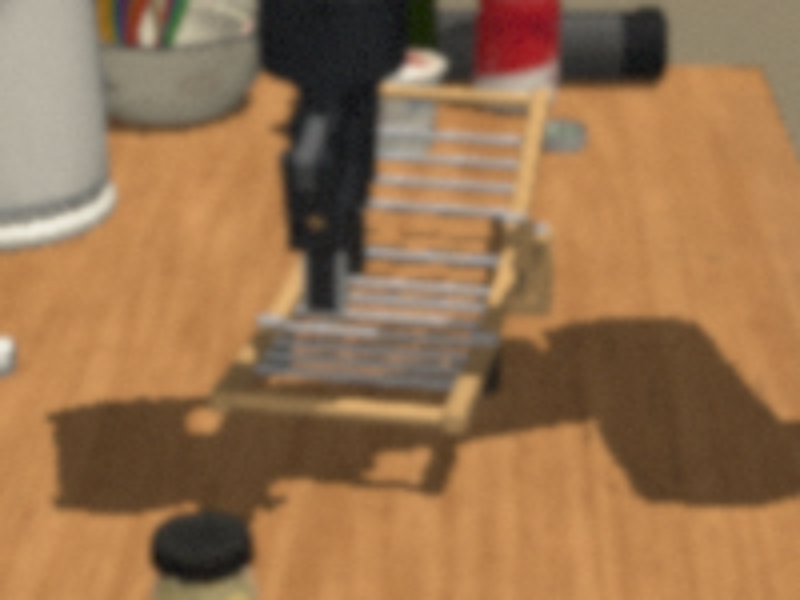

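```bash
python3 - <<'E'
from h import *
rows([leaf('s',.07)-[0,0,.015]])
print((proj("side",[st()[1],leaf('s',.07),leaf('s',.0),leaf('s',.15)])-[220,180])*4)
print((proj("side",[leaf('s',.07,x) for x in(-58,58)])-[220,180])*4)
E
```

```text
t 2.0 tcp [0.5686 0.1896 0.075 ] grip 0.04713299898358685 F [ 0.3544  0.1217 -0.0095] tooly [0.1231 0.9924 0.0013] toolx [ 0.0029  0.0009 -1.    ]
tcp in rack mm [ -0.0519 189.1027  75.0469]
[49.8 -3.9 -0.1]
yaw err; turn about tool x = 0.1300760599759201
[[329.8505 360.7699]
 [332.0025 415.2436]
 [332.2658 427.5696]
 [331.9547 400.4974]]
[[437.9    424.4207]
 [227.9604 406.0868]]
```

```bash
python3 - <<'E'
from h import *
im=vision.get_image("side")[::1,:,::-1]
a=im[230:300,265:345]; a=cv2.convertScaleAbs(a,alpha=1.8,beta=20); cv2.imwrite("pics/s3.png",cv2.resize(a,(685,600),interpolation=cv2.INTER_CUBIC))
E
```

```text
(no output)
```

View pics/s3.png

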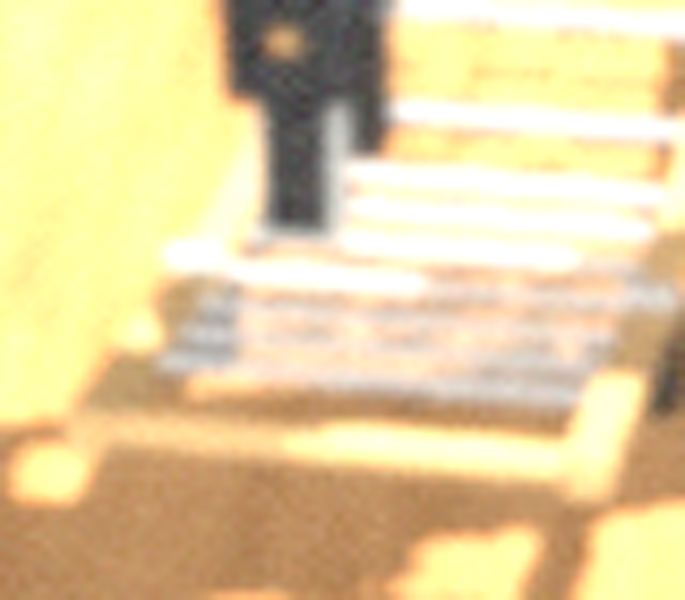

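```bash
python3 - <<'E'
from h import *
s,p,R=st()
for pt in ([0,0,0],[-8,24,0],[-8,-24,0],[-8,34,0],[-8,24,11],[-8,24,-11]):
    print(pt,proj("side",p+R@np.array(pt)/1000), proj("top",p+R@np.array(pt)/1000))
im=vision.get_image("side")[:,:,::-1]
a=im[150:300,225:385]; a=cv2.convertScaleAbs(a,alpha=2.5,beta=0); cv2.imwrite("pics/s4.png",cv2.resize(a,(640,600),interpolation=cv2.INTER_CUBIC))
E
```

```text
[0, 0, 0] [[302.0627 269.8426]] [[223.3953 232.383 ]]
[-8, 24, 0] [[299.6431 271.467 ]] [[211.2795 230.6264]]
[-8, -24, 0] [[304.3297 261.6632]] [[234.2619 232.9994]]
[-8, 34, 0] [[298.616  273.6163]] [[206.487  230.1315]]
[-8, 24, 11] [[294.4648 271.0171]] [[211.9493 225.4384]]
[-8, 24, -11] [[304.8396 271.9174]] [[210.6077 235.8276]]
```

View pics/s4.png

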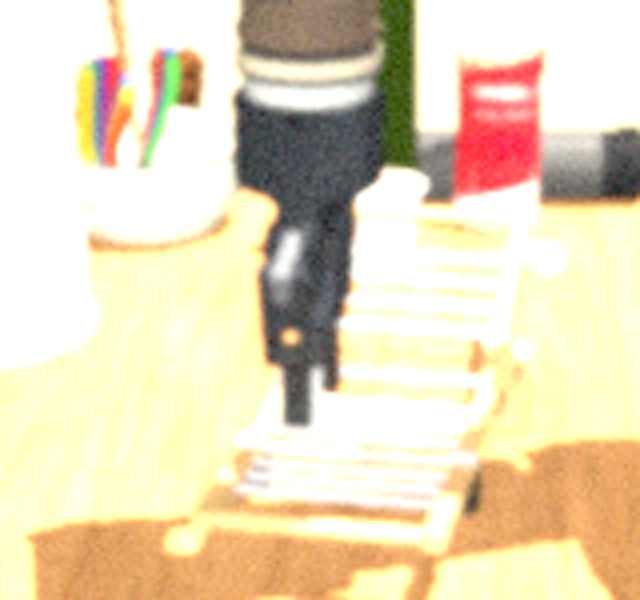

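```bash
python3 - <<'E'
from h import *
im=vision.get_image("top")[:,:,::-1]
a=im[190:290,200:300]; a=cv2.convertScaleAbs(a,alpha=2.2,beta=10); cv2.imwrite("pics/t4.png",cv2.resize(a,(600,600),interpolation=cv2.INTER_CUBIC))
im=vision.get_image("side")[:,:,::-1]
a=im[190:270,270:350]; a=cv2.convertScaleAbs(a,alpha=3,beta=10); cv2.imwrite("pics/s5.png",cv2.resize(a,(600,600),interpolation=cv2.INTER_CUBIC))
E
```

```text
(no output)
```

View pics/t4.png

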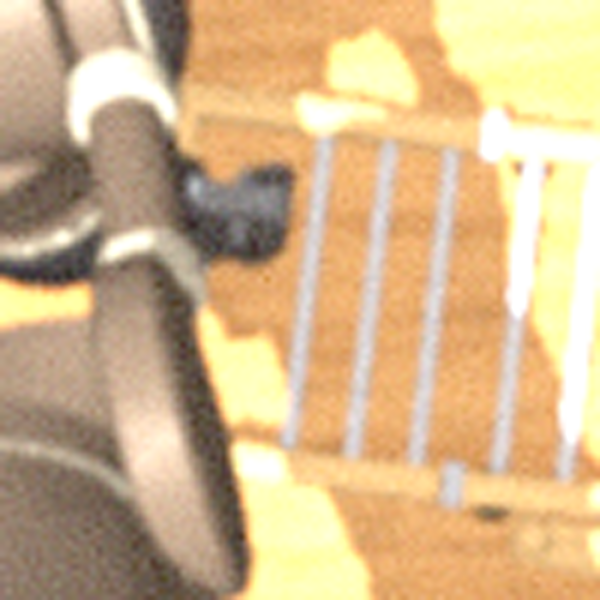

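View pics/s5.png

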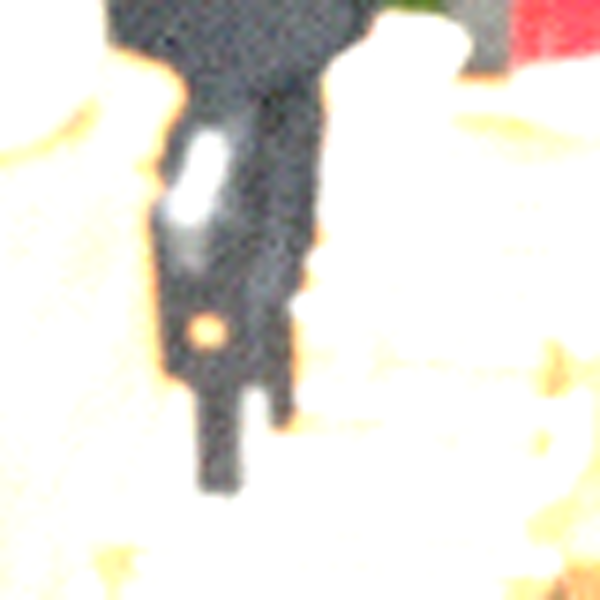

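```bash
python3 - <<'E'
from h import *
p=np.array([.1914,.594,.1919])
yy=np.array([.3067,.9518,0]);
for d in(0,42,-42):
  for up in(.0,.013,.073): print(d,up,proj("side",p+yy*d/1000+[0,0,up]),proj("top",p+yy*d/1000+[0,0,up]))
s,p,R=st()
for up in(0,.013,.073,.2): print(up,proj("side",p+[0,0,up]))
im=cv2.imread("pics/side0.png")[200:350,530:640]; cv2.imwrite("pics/s0g.png",cv2.resize(im,(440,600),interpolation=cv2.INTER_CUBIC))
E
```

```text
0 0.0 [[567.4646 335.4737]] [[-19.6232 439.6099]]
0 0.013 [[569.695  326.9888]] [[-24.3219 441.4169]]
0 0.073 [[580.1806 285.724 ]] [[-47.8817 450.48  ]]
42 0.0 [[570.2948 353.8546]] [[-42.5266 432.7747]]
42 0.013 [[572.7381 345.0441]] [[-47.5553 434.4859]]
42 0.073 [[584.2658 301.9792]] [[-72.7725 443.0699]]
-42 0.0 [[564.8457 319.0529]] [[  3.2659 446.458 ]]
-42 0.013 [[566.8931 310.8854]] [[ -1.1039 448.3612]]
-42 0.073 [[576.4894 271.3356]] [[-23.0125 457.9051]]
0 [[302.1244 269.778 ]]
0.013 [[302.0511 264.2795]]
0.073 [[301.7161 238.1508]]
0.2 [[301.0341 178.6857]]
```

View pics/s0g.png

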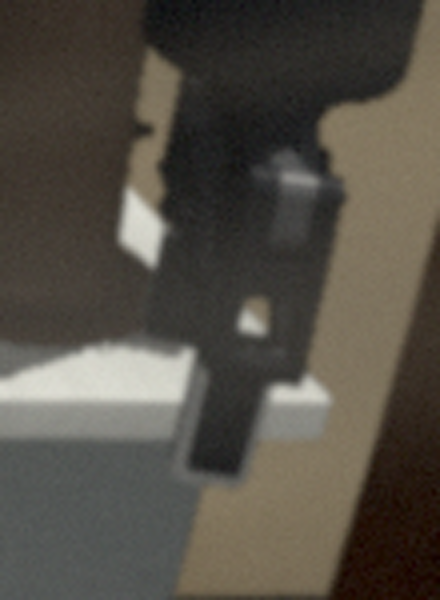

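Emit:
step_arm(
  rows=[
    [10,-3,0,0,-0.1],
    [20,-3,0,0,-0.1],
    [30,-3,0,0,-0.1],
    [40,-3,0,0,-0.1],
    [50,-3,0,0,-0.1],
    [50,-3,0,0,-0.1],
    [50,-3,0,0,-0.1],
  ],
)

```text
time_s: 2.78
tcp_pos: [0.5659, 0.1847, 0.0214]
orientation: [-159.4, 89.8, -166.6]
wrist_force: [-0.3, -0.1, 1.3]
grip_width: 0.0472
```

```bash
python3 - <<'E'
from h import *
rows([leaf('s',.07)-[0,0,.015]])
im=vision.get_image("side")[:,:,::-1]
a=im[220:300,255:365]; a=cv2.convertScaleAbs(a,alpha=1.5,beta=10); cv2.imwrite("pics/s6.png",cv2.resize(a,(770,560),interpolation=cv2.INTER_CUBIC))
E
```

```text
t 2.7833 tcp [0.5659 0.1847 0.0214] grip 0.04720320309507465 F [-0.3414 -0.1223  1.2865] tooly [ 0.1248  0.9922 -0.0011] toolx [-0.003  -0.0007 -1.    ]
tcp in rack mm [ -2.1299 183.9329  21.4014]
[-3.8  1.3  2.1]
yaw err; turn about tool x = 0.029544895025097162
```

View pics/s6.png

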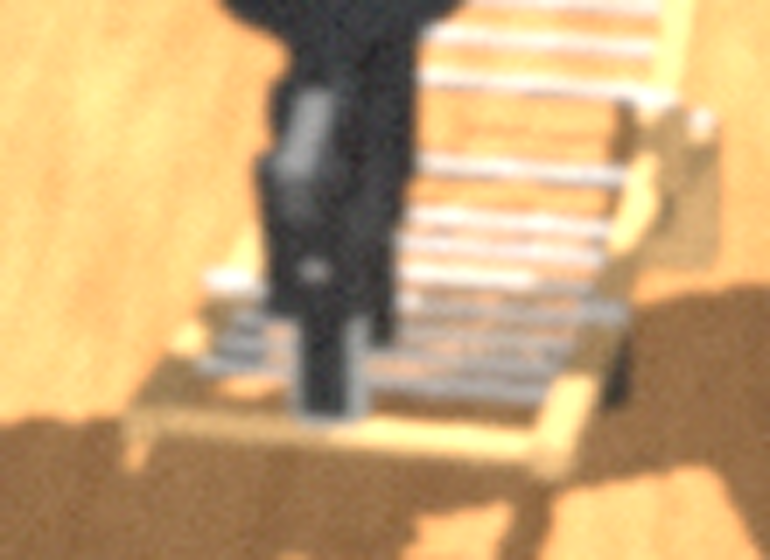

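Emit:
step_arm(
  rows=[
    [0,0,0,0,0.3],
    [0,0,0,0,0.6],
    [0,0,0,0,1],
    [0,0,0,0,1],
    [0,0,0,0,1],
    [0,0,0,0,1],
  ],
  grip_force=20,
)

```text
time_s: 3.33
tcp_pos: [0.5674, 0.1852, 0.0233]
orientation: [23.6, 90.0, 16.4]
wrist_force: [0.3, 0.0, -0.2]
grip_width: 0.0001
```

```bash
python3 - <<'E'
from h import *
rows([leaf('s',.07)-[0,0,.015]])
im=vision.get_image("side")[:,:,::-1]
a=im[220:300,255:365]; a=cv2.convertScaleAbs(a,alpha=1.5,beta=10); cv2.imwrite("pics/s7.png",cv2.resize(a,(770,560),interpolation=cv2.INTER_CUBIC))
E
```

```text
t 3.3333 tcp [0.5674 0.1852 0.0233] grip 0.00013375602923493892 F [ 0.3132  0.0084 -0.1895] tooly [0.1247 0.9922 0.0002] toolx [ 0.0004  0.0001 -1.    ]
tcp in rack mm [ -0.7789 184.5142  23.3307]
[-1.9  0.7  0.8]
yaw err; turn about tool x = 0.034064918528201815
```

View pics/s7.png

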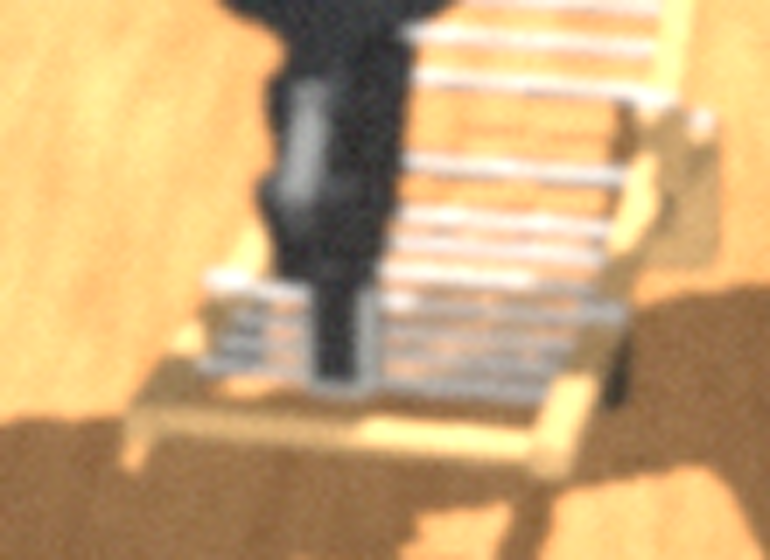

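```bash
python3 - <<'E'
from h import *
s,p,R=st()
print(p,s['qpos'])
e,d=ray("side",(304,275))
for y in(.145,.165,.185): print(e+d*(y-e[1])/d[1])
print(proj("side",p), proj("side",leaf('s',.1)))
# rod middle in side view: row
e,d=ray("side",(304,280.5)); print(e+d*(.186-e[1])/d[1])
im=vision.get_image("top")[:,:,::-1]
a=im[170:290,180:300]; a=cv2.convertScaleAbs(a,alpha=2,beta=10); cv2.imwrite("pics/t7.png",cv2.resize(a,(600,600),interpolation=cv2.INTER_CUBIC))
E
```

```text
[0.5673 0.1851 0.0232] [ 13.8941  26.5659 103.4669   0.0006  49.9518 -68.9447]
[0.5693 0.145  0.0407]
[0.5676 0.165  0.051 ]
[0.5659 0.185  0.0613]
[[303.5387 290.551 ]] [[302.9882 282.4477]]
[0.5659 0.186  0.0485]
```

View pics/t7.png

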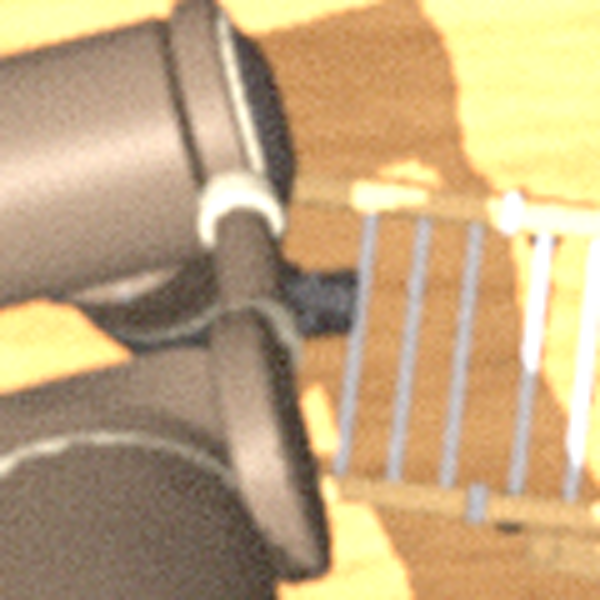

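```bash
python3 - <<'E'
from h import *
s,p,R=st()
for o in(0,.037):
  for d,z in((-42,.073),(-30,.05),(-20,.03),(-12,0)):
    print(o,d,z,(proj("top",p+R[:,1]*d/1000+[0,0,z+o])-[180,170])*5, (proj("side",p+R[:,1]*d/1000+[0,0,z+o])-[255,220])*7)
E
```

```text
0 -42 0.073 [[321.4558 320.0879]] [[364.8389 225.5295]]
0 -30 0.05 [[299.7825 325.3138]] [[357.7767 307.9822]]
0 -20 0.03 [[282.6574 329.7923]] [[351.9212 379.2298]]
0 -12 0 [[273.9382 337.877 ]] [[347.7036 475.6377]]
0.037 -42 0.073 [[309.9937 306.1647]] [[363.9762 116.668 ]]
0.037 -30 0.05 [[287.8189 311.8655]] [[356.7795 200.1167]]
0.037 -20 0.03 [[270.3328 316.7386]] [[350.8092 272.308 ]]
0.037 -12 0 [[261.6543 325.4352]] [[346.4944 370.6775]]
```

```bash
python3 - <<'E'
from h import *
e,d=ray("side",(584,320))
for y in(.56,.58,.60,.62,.64,.66): print(e+d*(y-e[1])/d[1])
E
```

```text
[0.1537 0.56   0.1942]
[0.1659 0.58   0.2067]
[0.178  0.6    0.2192]
[0.1901 0.62   0.2317]
[0.2023 0.64   0.2442]
[0.2144 0.66   0.2568]
```

Emit:
step_arm(
  rows=[
    [0,0,0,0,-0.1],
    [0,0,0,0,-0.1],
    [0,0,0,0,-0.1],
    [5,0,0,0,-0.1],
    [10,0,0,0,-0.1],
    [10,0,0,0,-0.1],
  ],
)

```text
time_s: 3.93
tcp_pos: [0.566, 0.1848, 0.0116]
orientation: [-159.0, 89.9, -166.2]
wrist_force: [0.0, 0.0, -0.4]
grip_width: 0.0469
```

```bash
python3 - <<'E'
from h import *
rows([leaf('s',.07)-[0,0,.015]])
im=vision.get_image("side")[:,:,::-1]
a=im[220:300,255:365]; a=cv2.convertScaleAbs(a,alpha=1.5,beta=10); cv2.imwrite("pics/s8.png",cv2.resize(a,(770,560),interpolation=cv2.INTER_CUBIC))
E
```

```text
t 3.9333 tcp [0.566  0.1848 0.0116] grip 0.04691331339612469 F [ 0.0028  0.0386 -0.4145] tooly [ 0.1247  0.9922 -0.0009] toolx [-0.0025 -0.0006 -1.    ]
tcp in rack mm [ -2.1043 183.9807  11.588 ]
[-13.6   1.3   2.1]
yaw err; turn about tool x = 0.03720801401988183
```

View pics/s8.png

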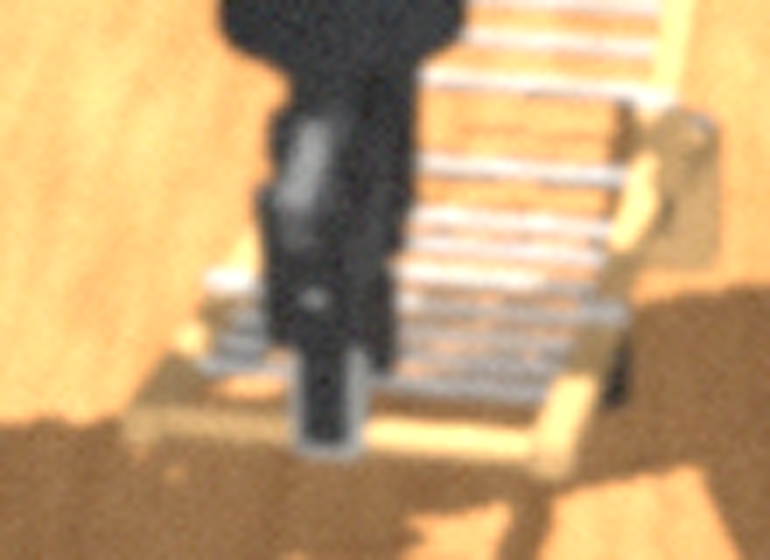

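Emit:
step_arm(
  rows=[
    [4,0,0,0,-0.1],
    [8,0,0,0,-0.1],
    [8,0,0,0,-0.1],
  ],
)

```text
time_s: 4.23
tcp_pos: [0.5664, 0.1849, 0.004]
orientation: [-158.8, 89.9, -166.0]
wrist_force: [-0.3, -0.4, -0.2]
grip_width: 0.0469
```

Emit:
step_arm(
  rows=[
    [4,0,0,0,-0.1],
    [4,0,0,0,-0.1],
  ],
)

```text
time_s: 4.4
tcp_pos: [0.5667, 0.185, 0.0003]
orientation: [-158.8, 89.9, -165.9]
wrist_force: [0.1, 0.1, -0.0]
grip_width: 0.0468
```

Emit:
step_arm(
  rows=[
    [4,0,0,0,-0.1],
    [4,0,0,0,-0.1],
  ],
)

```text
time_s: 4.57
tcp_pos: [0.5667, 0.185, -0.0036]
orientation: [-158.5, 89.9, -165.7]
wrist_force: [-0.0, 0.8, -0.8]
grip_width: 0.0473
```

```bash
python3 - <<'E'
from h import *
rows([leaf('s',.07)-[0,0,.015]])
im=vision.get_image("side")[:,:,::-1]
a=im[220:300,255:365]; a=cv2.convertScaleAbs(a,alpha=1.5,beta=10); cv2.imwrite("pics/s9.png",cv2.resize(a,(770,560),interpolation=cv2.INTER_CUBIC))
E
```

```text
t 4.5667 tcp [ 0.5667  0.185  -0.0036] grip 0.047254328128756996 F [-0.0347  0.7928 -0.7726] tooly [ 0.1247  0.9922 -0.0003] toolx [-0.0009 -0.0002 -1.    ]
tcp in rack mm [ -1.3584 184.2678  -3.5758]
[-28.8   1.    1.3]
yaw err; turn about tool x = 0.0373963595194482
```

View pics/s9.png

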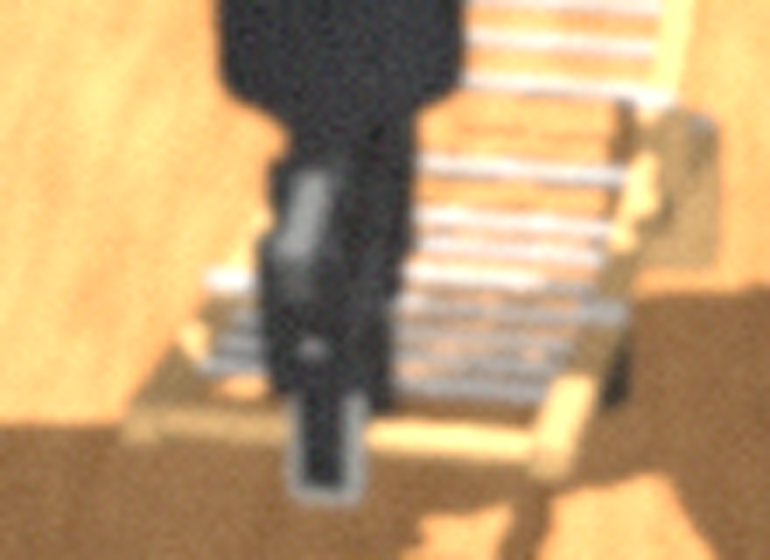

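Emit:
step_arm(
  rows=[
    [4,0,0,0,-0.1],
    [8,0,0,0,-0.1],
    [8,0,0,0,-0.1],
  ],
)

```text
time_s: 4.87
tcp_pos: [0.5664, 0.1849, -0.0119]
orientation: [-158.4, 89.9, -165.6]
wrist_force: [-0.2, -0.5, -0.1]
grip_width: 0.0467
```

Emit:
step_arm(
  rows=[
    [3,0,0,0,-0.1],
    [3,0,0,0,-0.1],
  ],
)

```text
time_s: 5.03
tcp_pos: [0.5668, 0.185, -0.0145]
orientation: [-159.4, 89.9, -166.5]
wrist_force: [-0.2, -0.7, -0.1]
grip_width: 0.047
```

Emit:
step_arm(
  rows=[
    [0,0,0,0,0.2],
    [0,0,0,0,0.5],
    [0,0,0,0,1],
    [0,0,0,0,1],
    [0,0,0,0,1],
    [0,0,0,0,1],
  ],
  grip_force=20,
)

```text
time_s: 5.53
tcp_pos: [0.5676, 0.1862, -0.0136]
orientation: [64.5, 89.9, 57.3]
wrist_force: [-0.1, 5.4, -0.7]
grip_width: 0.0093
```

```bash
python3 - <<'E'
from h import *
rows([leaf('s',.07)-[0,0,.015]])
im=vision.get_image("side")[:,:,::-1]
a=im[220:300,255:365]; a=cv2.convertScaleAbs(a,alpha=1.5,beta=10); cv2.imwrite("pics/s10.png",cv2.resize(a,(770,560),interpolation=cv2.INTER_CUBIC))
E
```

```text
t 5.5333 tcp [ 0.5676  0.1862 -0.0136] grip 0.009270534954450972 F [-0.0586  5.3714 -0.7215] tooly [0.1251 0.9921 0.0016] toolx [ 0.001   0.0015 -1.    ]
tcp in rack mm [ -0.6543 185.5443 -13.6324]
[-38.8  -0.2   0.7]
yaw err; turn about tool x = 0.012798242494511669
```

View pics/s10.png

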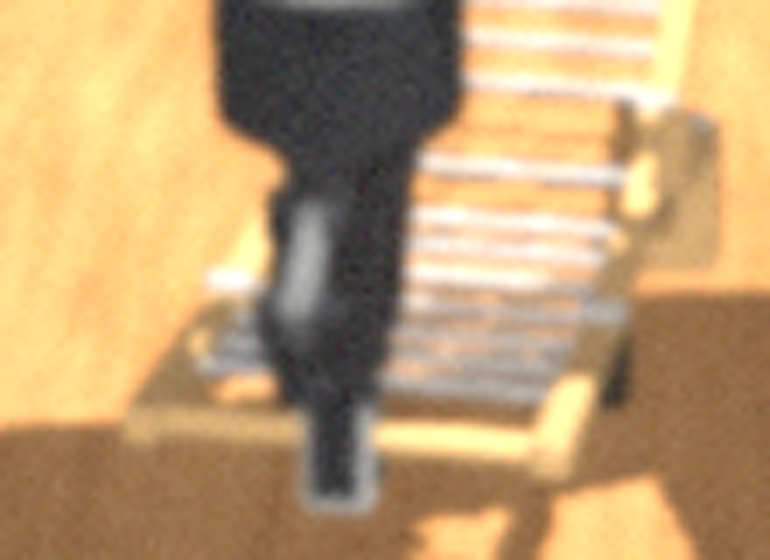

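```bash
cat >> h.py <<'E'
def arc(r,f0,f1,n,s=1):
    out=[]
    for f in np.linspace(f0,f1,n+1)[1:]:
        out.append([round(-r*(np.sin(f)-np.sin(f0)),0),round(s*r*(np.cos(f)-np.cos(f0)),0)])
    print(out)
E
python3 - <<'E'
from h import *
arc(110.3,.03,1.23,12)
arc(110.3,1.23,2.43,12)
arc(110.3,2.43,2.88,6)
E
```

```text
[[np.float64(-11.0), np.float64(-1.0)], [np.float64(-22.0), np.float64(-3.0)], [np.float64(-32.0), np.float64(-6.0)], [np.float64(-43.0), np.float64(-10.0)], [np.float64(-52.0), np.float64(-15.0)], [np.float64(-62.0), np.float64(-21.0)], [np.float64(-70.0), np.float64(-28.0)], [np.float64(-78.0), np.float64(-36.0)], [np.float64(-85.0), np.float64(-44.0)], [np.float64(-91.0), np.float64(-53.0)], [np.float64(-96.0), np.float64(-63.0)], [np.float64(-101.0), np.float64(-73.0)]]
[[np.float64(-3.0), np.float64(-11.0)], [np.float64(-5.0), np.float64(-21.0)], [np.float64(-6.0), np.float64(-32.0)], [np.float64(-6.0), np.float64(-43.0)], [np.float64(-5.0), np.float64(-54.0)], [np.float64(-3.0), np.float64(-65.0)], [np.float64(1.0), np.float64(-76.0)], [np.float64(5.0), np.float64(-86.0)], [np.float64(10.0), np.float64(-95.0)], [np.float64(17.0), np.float64(-104.0)], [np.float64(24.0), np.float64(-113.0)], [np.float64(32.0), np.float64(-120.0)]]
[[np.float64(6.0), np.float64(-5.0)], [np.float64(13.0), np.float64(-10.0)], [np.float64(20.0), np.float64(-14.0)], [np.float64(28.0), np.float64(-18.0)], [np.float64(36.0), np.float64(-21.0)], [np.float64(44.0), np.float64(-23.0)]]
```

Emit:
step_arm(
  rows=[
    [-11,-1,0,0,1],
    [-22,-3,0,0,1],
    [-32,-6,0,0,1],
    [-43,-10,0,0,1],
    [-52,-15,0,0,1],
    [-62,-21,0,0,1],
    [-62,-21,0,0,1],
  ],
)

```text
time_s: 6.17
tcp_pos: [0.5648, 0.1642, 0.0502]
orientation: [67.6, 89.9, 60.4]
wrist_force: [-1.8, 5.8, 3.8]
grip_width: 0.009
```

```bash
python3 - <<'E'
from h import *
rows([leaf('s',.07)-[0,0,.015]])
im=vision.get_image("side")[:,:,::-1]
a=im[180:300,240:400]; a=cv2.convertScaleAbs(a,alpha=1.5,beta=10); cv2.imwrite("pics/s11.png",cv2.resize(a,(800,600),interpolation=cv2.INTER_CUBIC))
E
```

```text
t 6.1667 tcp [0.5648 0.1642 0.0502] grip 0.008958030857224604 F [-1.7707  5.8474  3.7758] tooly [0.1257 0.9921 0.001 ] toolx [ 0.0005  0.0009 -1.    ]
tcp in rack mm [ -0.7082 163.3815  50.1541]
[25.  21.8  0.7]
yaw err; turn about tool x = -0.02164041627904112
```

View pics/s11.png

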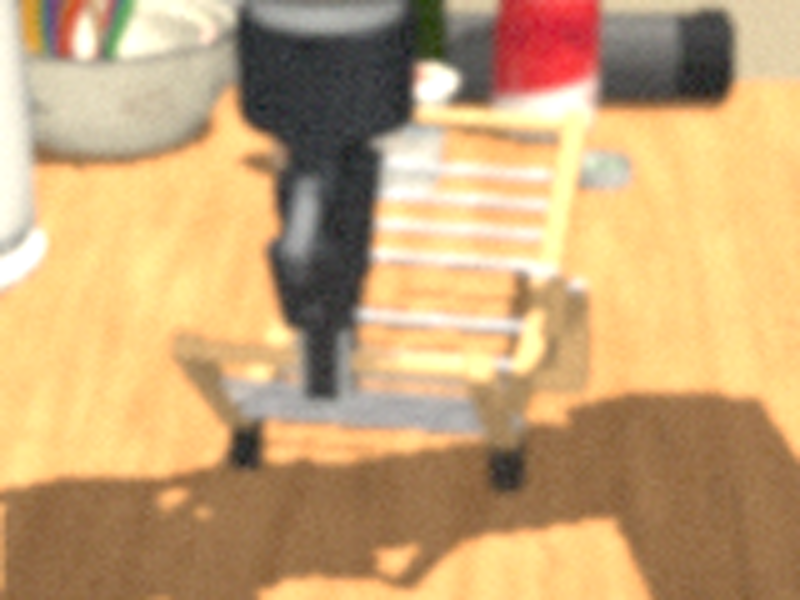

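Leaf is rising with the gripper (rail at about row 360 in the zoom). Continue the arc.

Emit:
step_arm(
  rows=[
    [-8,-7,0,0,1],
    [-16,-15,0,0,1],
    [-23,-23,0,0,1],
    [-29,-32,0,0,1],
    [-34,-42,0,0,1],
    [-39,-52,0,0,1],
    [-42,-63,0,0,1],
    [-44,-73,0,0,1],
    [-45,-84,0,0,1],
    [-45,-95,0,0,1],
    [-44,-106,0,0,1],
    [-42,-117,0,0,1],
  ],
)

```text
time_s: 7.22
tcp_pos: [0.5498, 0.0466, 0.0897]
orientation: [-95.5, 90.0, -102.7]
wrist_force: [0.4, 1.8, 0.2]
grip_width: 0.009
```

Emit:
step_arm(
  rows=[
    [4,-11,0,0,1],
    [8,-21,0,0,1],
    [13,-30,0,0,1],
    [20,-39,0,0,1],
    [27,-48,0,0,1],
    [35,-55,0,0,1],
    [35,-55,0,0,1],
  ],
)

```text
time_s: 7.8
tcp_pos: [0.5427, -0.0084, 0.0532]
orientation: [-108.5, 89.9, -115.7]
wrist_force: [1.7, -1.3, 0.6]
grip_width: 0.0093
```

```bash
python3 - <<'E'
from h import *
rows([leaf('s',2.5)-[0,0,.058]])
im=vision.get_image("side")[:,:,::-1]
a=im[150:300,240:440]; a=cv2.convertScaleAbs(a,alpha=1.5,beta=10); cv2.imwrite("pics/s12.png",cv2.resize(a,(800,600),interpolation=cv2.INTER_CUBIC))
E
```

```text
t 7.8 tcp [ 0.5427 -0.0084  0.0532] grip 0.009314394245895054 F [ 1.6809 -1.2713  0.6142] tooly [ 0.1252  0.9921 -0.0017] toolx [-0.0008 -0.0017 -1.    ]
tcp in rack mm [ -1.0226 -10.6025  53.1802]
[-0.7  2.   1. ]
yaw err; turn about tool x = 0.007683122873316961
```

View pics/s12.png

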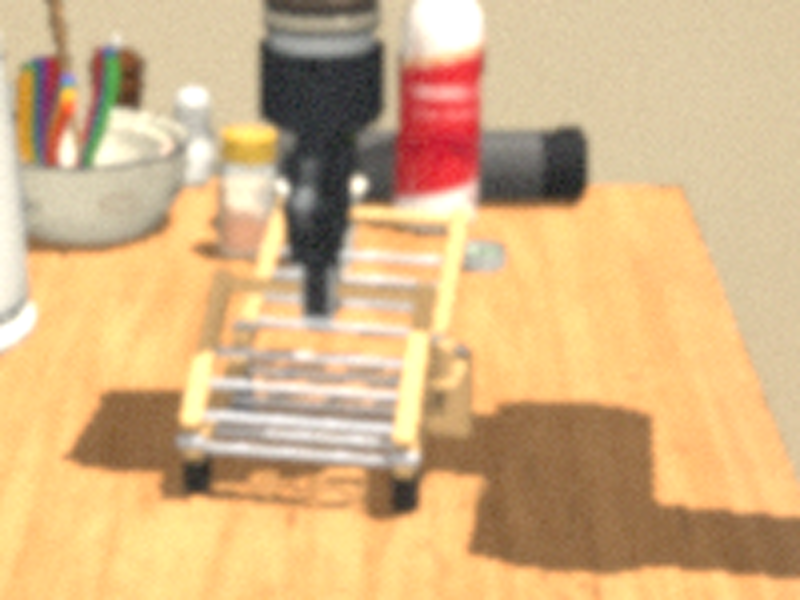

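Emit:
step_arm(
  rows=[
    [6,-5,0,0,1],
    [13,-10,0,0,1],
    [20,-14,0,0,1],
    [28,-18,0,0,1],
    [34,-20,0,0,1],
    [34,-20,0,0,1],
    [34,-20,0,0,0.3],
    [34,-20,0,0,0.3],
    [34,-20,0,0,0.3],
  ],
)

```text
time_s: 8.6
tcp_pos: [0.5405, -0.0264, 0.0212]
orientation: [-126.0, 90.0, -133.1]
wrist_force: [0.4, 0.7, -0.6]
grip_width: 0.0301
```

Emit:
step_arm(
  rows=[
    [-15,0,0,0,0.3],
    [-30,0,0,0,0.3],
    [-45,0,0,0,0.6],
    [-45,-3,0,0,1],
    [-45,-3,0,0,1],
    [-45,-3,0,0,1],
    [-45,-3,0,0,1],
  ],
)

```text
time_s: 9.18
tcp_pos: [0.5392, -0.0292, 0.065]
orientation: [-178.6, 89.9, 174.2]
wrist_force: [0.0, -0.3, 0.4]
grip_width: -0.0001
```

```bash
python3 - <<'E'
from h import *
rows([leaf('s',np.pi)])
im=vision.get_image("side")[:,:,::-1]
a=im[150:300,240:440]; a=cv2.convertScaleAbs(a,alpha=1.5,beta=10); cv2.imwrite("pics/s13.png",cv2.resize(a,(800,600),interpolation=cv2.INTER_CUBIC))
E
```

```text
t 9.1833 tcp [ 0.5392 -0.0292  0.065 ] grip -7.352673586142387e-05 F [ 0.0282 -0.3053  0.4057] tooly [ 0.1247  0.9922 -0.0001] toolx [-0.0021  0.0002 -1.    ]
tcp in rack mm [ -1.8977 -31.6399  65.0023]
[17.5 -3.4  1.9]
yaw err; turn about tool x = 0.033882576804714404
```

View pics/s13.png

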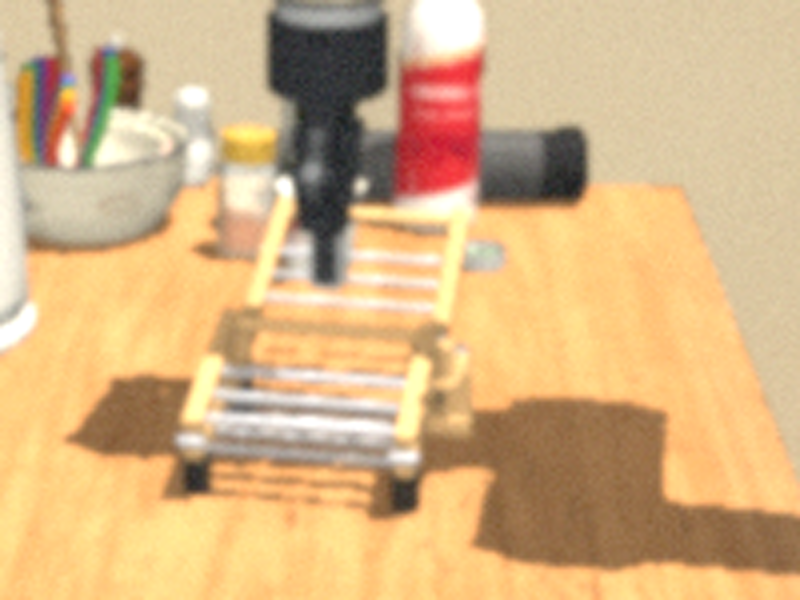

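Emit:
step_arm(
  rows=[
    [15,-2,0,0,1],
    [25,-2,0,0,1],
    [33,-3,0,0,1],
    [40,-3,0,0,1],
    [47,-3,0,0,1],
    [47,-3,0,0,1],
  ],
)

```text
time_s: 9.73
tcp_pos: [0.5383, -0.0319, 0.0171]
orientation: [177.3, 89.8, 170.1]
wrist_force: [-0.5, 0.1, 0.6]
grip_width: 0.0001
```

Emit:
step_arm(
  rows=[
    [3,0,0,0,1],
    [3,0,0,0,1],
  ],
)

```text
time_s: 9.9
tcp_pos: [0.5398, -0.0321, 0.0157]
orientation: [168.7, 90.0, 161.5]
wrist_force: [0.8, 0.5, 0.1]
grip_width: 0.0002
```

```bash
python3 - <<'E'
from h import *
rows([leaf('s',np.pi)])
im=vision.get_image("side")[:,:,::-1]
a=im[180:300,270:430]; a=cv2.convertScaleAbs(a,alpha=1.3,beta=10); cv2.imwrite("pics/s14.png",cv2.resize(a,(800,600),interpolation=cv2.INTER_CUBIC))
E
```

```text
t 9.9 tcp [ 0.5398 -0.0321  0.0157] grip 0.0001786174236736414 F [0.7712 0.4548 0.0686] tooly [0.1247 0.9922 0.0001] toolx [-0.0004  0.0001 -1.    ]
tcp in rack mm [ -0.9117 -34.4665  15.728 ]
[-31.8  -0.5   0.9]
yaw err; turn about tool x = 0.0355441130351295
```

View pics/s14.png

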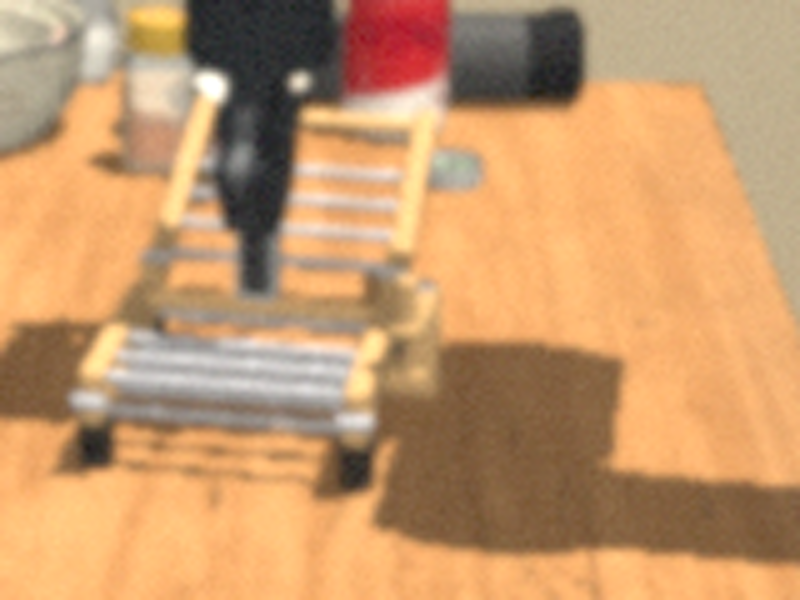

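Fingertips are on the rail (tip ~ (258,292), rail row ~303), leaf nearly flat. Press further, in small steps, watching force.

Emit:
step_arm(
  rows=[
    [3,0,0,0,1],
    [3,0,0,0,1],
  ],
)

```text
time_s: 10.12
tcp_pos: [0.5409, -0.0323, 0.0142]
orientation: [-0.7, 89.9, -7.8]
wrist_force: [-0.7, -0.4, 3.6]
grip_width: 0.0
```

Emit:
step_arm(
  rows=[
    [3,0,0,0,1],
    [3,0,0,0,1],
  ],
)

```text
time_s: 10.28
tcp_pos: [0.541, -0.0323, 0.0136]
orientation: [-21.8, 90.0, -28.9]
wrist_force: [-6.1, 1.1, 19.1]
grip_width: 0.0
```

Emit:
step_arm(
  rows=[
    [2,0,0,0,1],
    [2,0,0,0,1],
  ],
)

```text
time_s: 10.45
tcp_pos: [0.5412, -0.0324, 0.0133]
orientation: [-59.7, 90.0, -66.8]
wrist_force: [-10.4, 0.2, 28.8]
grip_width: -0.0002
```

Emit:
step_arm(
  rows=[
    [-30,0,0,0,0.9],
    [-65,0,0,0,0.5],
    [-100,0,0,0,-0.1],
    [-130,-20,0,0,-0.1],
    [-130,-55,0,0,-0.1],
    [-130,-90,0,0,-0.1],
    [-130,-125,0,0,-0.1],
    [-130,-155,0,0,-0.1],
    [-130,-177,0,0,-0.1],
    [-130,-177,0,0,-0.1],
    [-130,-177,0,0,-0.1],
  ],
)

```text
time_s: 11.37
tcp_pos: [0.5177, -0.2088, 0.1382]
orientation: [33.3, 90.0, 26.0]
wrist_force: [0.0, 0.1, -0.2]
grip_width: 0.0468
```

```bash
python3 - <<'E'
from h import *
rows([leaf('l',.29)-[0,0,.059]])
im=vision.get_image("side")[:,:,::-1]
a=im[150:300,240:440]; a=cv2.convertScaleAbs(a,alpha=1.3,beta=10); cv2.imwrite("pics/s15.png",cv2.resize(a,(800,600),interpolation=cv2.INTER_CUBIC))
a=vision.get_image("top")[160:340,220:500,::-1];a=cv2.convertScaleAbs(a,alpha=1.3,beta=10); cv2.imwrite("pics/t15.png",cv2.resize(a,(800,514),interpolation=cv2.INTER_CUBIC))
E
```

```text
t 11.3667 tcp [ 0.5177 -0.2088  0.1382] grip 0.046776250289936566 F [ 0.0184  0.1014 -0.2113] tooly [0.1274 0.9919 0.0003] toolx [ 0.0005  0.0003 -1.    ]
tcp in rack mm [  -0.6675 -212.517   138.2498]
[109.4   1.2   0.6]
yaw err; turn about tool x = -0.11876973673651037
```

View pics/s15.png

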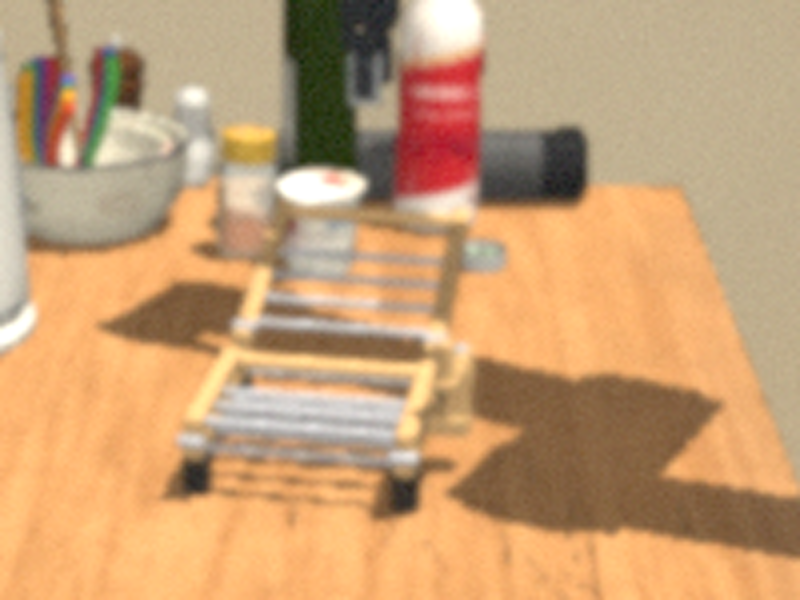

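View pics/t15.png

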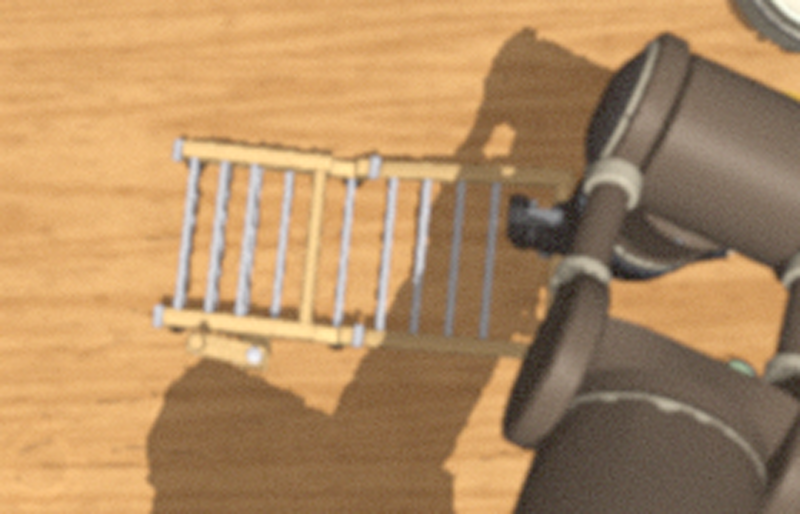

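Emit:
step_arm(
  rows=[
    [25,1,0,0,-0.1],
    [50,1,0,0,-0.1],
    [70,1,0,0,-0.1],
    [85,1,0,0,-0.1],
    [95,1,0,0,-0.1],
    [102,1,0,0,-0.1],
    [109,1,0,0,-0.1],
    [109,1,0,0,-0.1],
  ],
)

```text
time_s: 12.13
tcp_pos: [0.5175, -0.206, 0.0282]
orientation: [158.6, 89.9, 151.5]
wrist_force: [-0.0, 0.8, 0.4]
grip_width: 0.0471
```

```bash
python3 - <<'E'
from h import *
rows([leaf('l',.29)-[0,0,.059]])
im=vision.get_image("side")[:,:,::-1]
a=im[160:280,270:430]; a=cv2.convertScaleAbs(a,alpha=1.3,beta=10); cv2.imwrite("pics/s16.png",cv2.resize(a,(800,600),interpolation=cv2.INTER_CUBIC))
E
```

```text
t 12.1333 tcp [ 0.5175 -0.206   0.0282] grip 0.04707028528198861 F [-0.0285  0.8131  0.3718] tooly [0.1239 0.9923 0.0005] toolx [-0.0013  0.0007 -1.    ]
tcp in rack mm [  -1.1791 -209.8097   28.2097]
[-0.6 -1.5  1.2]
yaw err; turn about tool x = 0.07995509740688078
```

View pics/s16.png

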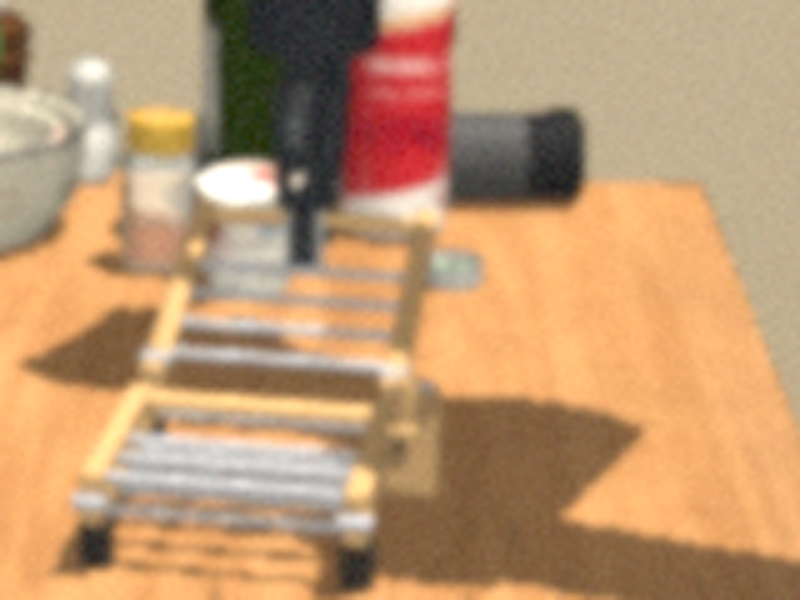

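Fingers straddle the large rail (rail row ~220, tip row ~260). Grip.

Emit:
step_arm(
  rows=[
    [0,-1,0,0,0.2],
    [0,-1,0,0,0.5],
    [0,-1,0,0,1],
    [0,-1,0,0,1],
    [0,-1,0,0,1],
    [0,-1,0,0,1],
  ],
  grip_force=20,
)

```text
time_s: 12.68
tcp_pos: [0.5188, -0.2066, 0.0295]
orientation: [51.2, 89.8, 44.0]
wrist_force: [2.2, 4.1, -0.8]
grip_width: 0.0087
```

```bash
python3 - <<'E'
from h import *
rows([leaf('l',.29)-[0,0,.059]])
f=.2365
for n in(7,12,9):
    arc(140.2,f,f+n*.09,n,-1); f+=n*.09; print(f)
E
```

```text
t 12.6833 tcp [ 0.5188 -0.2066  0.0295] grip 0.008676596263073965 F [ 2.1984  4.1146 -0.7963] tooly [0.126 0.992 0.002] toolx [ 0.0019  0.0018 -1.    ]
tcp in rack mm [   0.1065 -210.2842   29.4851]
[ 0.6 -1.  -0.1]
yaw err; turn about tool x = -0.036289369450088316
[[np.float64(-12.0), np.float64(4.0)], [np.float64(-24.0), np.float64(8.0)], [np.float64(-35.0), np.float64(14.0)], [np.float64(-46.0), np.float64(20.0)], [np.float64(-56.0), np.float64(28.0)], [np.float64(-65.0), np.float64(36.0)], [np.float64(-74.0), np.float64(46.0)]]
0.8665
[[np.float64(-8.0), np.float64(10.0)], [np.float64(-15.0), np.float64(21.0)], [np.float64(-20.0), np.float64(32.0)], [np.float64(-25.0), np.float64(43.0)], [np.float64(-29.0), np.float64(56.0)], [np.float64(-31.0), np.float64(68.0)], [np.float64(-33.0), np.float64(80.0)], [np.float64(-33.0), np.float64(93.0)], [np.float64(-33.0), np.float64(106.0)], [np.float64(-31.0), np.float64(118.0)], [np.float64(-28.0), np.float64(130.0)], [np.float64(-24.0), np.float64(142.0)]]
1.9465000000000001
[[np.float64(5.0), np.float64(12.0)], [np.float64(11.0), np.float64(23.0)], [np.float64(18.0), np.float64(33.0)], [np.float64(26.0), np.float64(43.0)], [np.float64(35.0), np.float64(52.0)], [np.float64(45.0), np.float64(60.0)], [np.float64(55.0), np.float64(67.0)], [np.float64(66.0), np.float64(73.0)], [np.float64(78.0), np.float64(78.0)]]
2.7565
```

Emit:
step_arm(
  rows=[
    [-12,4,0,0,1],
    [-24,8,0,0,1],
    [-35,14,0,0,1],
    [-46,20,0,0,1],
    [-56,28,0,0,1],
    [-65,36,0,0,1],
    [-74,46,0,0,1],
  ],
)

```text
time_s: 13.27
tcp_pos: [0.5242, -0.1619, 0.1039]
orientation: [-19.1, 89.9, -26.2]
wrist_force: [4.7, 1.6, -5.5]
grip_width: 0.0091
```

Emit:
step_arm(
  rows=[
    [-8,10,0,0,1],
    [-15,21,0,0,1],
    [-20,32,0,0,1],
    [-25,43,0,0,1],
    [-29,56,0,0,1],
    [-31,68,0,0,1],
    [-33,80,0,0,1],
    [-33,93,0,0,1],
    [-33,106,0,0,1],
    [-31,118,0,0,1],
    [-28,130,0,0,1],
    [-24,142,0,0,1],
  ],
)

```text
time_s: 14.27
tcp_pos: [0.5419, -0.02, 0.1268]
orientation: [6.2, 89.9, -1.0]
wrist_force: [5.0, -1.9, 1.5]
grip_width: 0.0091
```

Emit:
step_arm(
  rows=[
    [5,12,0,0,1],
    [11,23,0,0,1],
    [18,33,0,0,1],
    [26,43,0,0,1],
    [35,52,0,0,1],
    [45,60,0,0,1],
    [55,67,0,0,1],
    [55,67,0,0,1],
  ],
)

```text
time_s: 14.93
tcp_pos: [0.5497, 0.0469, 0.0697]
orientation: [99.0, 89.9, 91.8]
wrist_force: [5.9, 0.7, -0.1]
grip_width: 0.0089
```

```bash
python3 - <<'E'
from h import *
rows([leaf('l',2.63)-[0,0,.059]])
im=vision.get_image("side")[:,:,::-1]
a=im[150:300,240:440]; a=cv2.convertScaleAbs(a,alpha=1.3,beta=10); cv2.imwrite("pics/s17.png",cv2.resize(a,(800,600),interpolation=cv2.INTER_CUBIC))
E
```

```text
t 14.9333 tcp [0.5497 0.0469 0.0697] grip 0.008930255615663114 F [ 5.8541  0.7026 -0.1083] tooly [0.1244 0.9922 0.0013] toolx [-0.      0.0013 -1.    ]
tcp in rack mm [-1.0162 45.1596 69.6866]
[-1.4 -1.8  1. ]
yaw err; turn about tool x = 0.05271993996309732
```

View pics/s17.png

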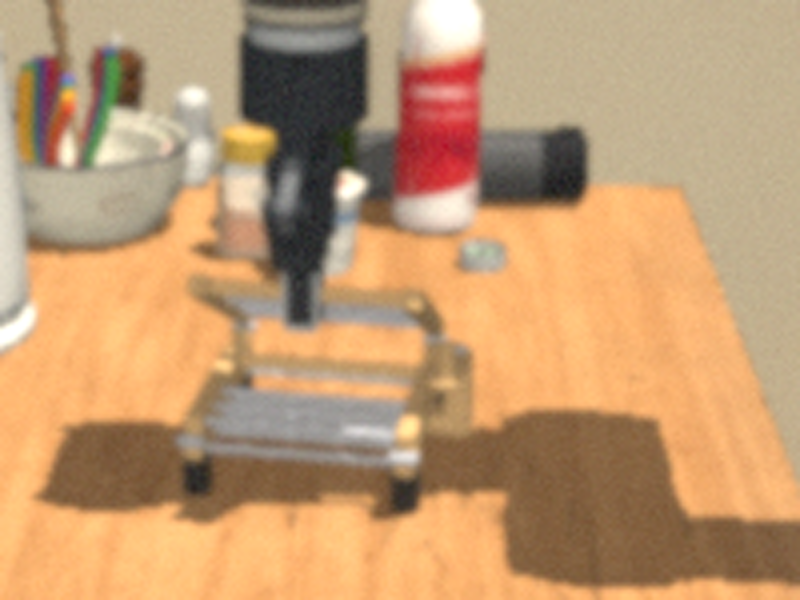

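Emit:
step_arm(
  rows=[
    [8,4,0,0,1],
    [17,9,0,0,1],
    [26,13,0,0,1],
    [35,16,0,0,1],
    [35,16,0,0,1],
    [35,16,0,0,0.3],
    [35,16,0,0,0.3],
    [35,16,0,0,0.3],
    [20,16,0,0,0.3],
    [5,16,0,0,0.3],
    [-8,19,0,0,0.6],
  ],
)

```text
time_s: 15.9
tcp_pos: [0.5501, 0.0636, 0.0797]
orientation: [-168.8, 89.8, -176.0]
wrist_force: [0.7, -0.2, 0.1]
grip_width: 0.0184
```

Emit:
step_arm(
  rows=[
    [0,0,0,0,1],
    [0,0,0,0,1],
    [0,0,0,0,1],
    [10,0,0,0,1],
    [20,1,0,0,1],
    [28,2,0,0,1],
    [36,2,0,0,1],
    [42,2,0,0,1],
    [42,2,0,0,1],
  ],
)

```text
time_s: 16.65
tcp_pos: [0.5503, 0.0659, 0.0357]
orientation: [-169.1, 89.8, -176.2]
wrist_force: [-1.0, -1.3, 0.2]
grip_width: 0.0002
```

```bash
python3 - <<'E'
from h import *
rows([leaf('l',np.pi)-[0,0,.033]])
im=vision.get_image("side")[:,:,::-1]
a=im[180:300,270:430]; a=cv2.convertScaleAbs(a,alpha=1.3,beta=10); cv2.imwrite("pics/s18.png",cv2.resize(a,(800,600),interpolation=cv2.INTER_CUBIC))
E
```

```text
t 16.65 tcp [0.5503 0.0659 0.0357] grip 0.0002053733658024821 F [-1.0337 -1.2613  0.176 ] tooly [ 0.1246  0.9922 -0.0008] toolx [-0.0043 -0.0003 -1.    ]
tcp in rack mm [-2.7508 64.0991 35.663 ]
[6.2 0.9 2.8]
yaw err; turn about tool x = 0.04306355218213298
```

View pics/s18.png

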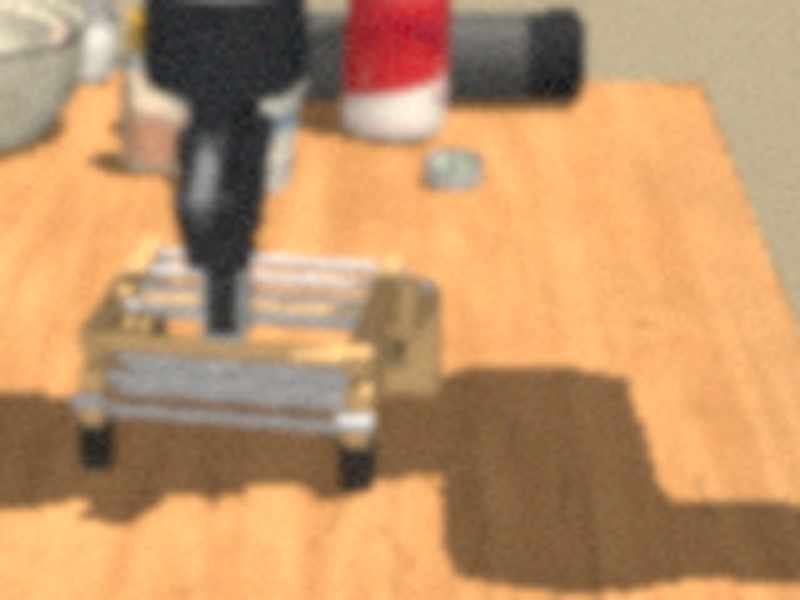

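Emit:
step_arm(
  rows=[
    [4,0,0,0,1],
    [4,0,0,0,1],
  ],
)

```text
time_s: 16.87
tcp_pos: [0.5523, 0.066, 0.0338]
orientation: [-140.6, 90.0, -147.7]
wrist_force: [0.8, -0.7, 0.6]
grip_width: -0.0002
```

Emit:
step_arm(
  rows=[
    [4,0,0,0,1],
    [4,0,0,0,1],
  ],
)

```text
time_s: 17.03
tcp_pos: [0.5522, 0.066, 0.0299]
orientation: [-11.1, 90.0, -18.3]
wrist_force: [-0.3, 0.2, -0.2]
grip_width: -0.0
```

Emit:
step_arm(
  rows=[
    [3,0,0,0,1],
    [3,0,0,0,1],
  ],
)

```text
time_s: 17.2
tcp_pos: [0.5527, 0.066, 0.0288]
orientation: [-152.5, 90.0, -159.6]
wrist_force: [-3.4, -0.4, 9.6]
grip_width: -0.0001
```

Contact at 28.8 (expected stop 28.5). Press a bit more.

Emit:
step_arm(
  rows=[
    [2,0,0,0,1],
    [2,0,0,0,1],
  ],
)

```text
time_s: 17.37
tcp_pos: [0.5529, 0.0661, 0.0284]
orientation: [-159.6, 90.0, -166.7]
wrist_force: [-6.6, -0.7, 17.6]
grip_width: -0.0002
```

Emit:
step_arm(
  rows=[
    [2,0,0,0,1],
    [2,0,0,0,1],
  ],
)

```text
time_s: 17.53
tcp_pos: [0.553, 0.0661, 0.028]
orientation: [-162.2, 90.0, -169.4]
wrist_force: [-9.8, -0.3, 26.1]
grip_width: 0.0
```

Emit:
step_arm(
  rows=[
    [-35,0,0,0,1],
    [-70,20,0,0,1],
    [-100,55,0,0,1],
    [-110,95,0,0,1],
    [-110,120,0,0,1],
    [-110,120,0,0,1],
  ],
)

```text
time_s: 18.03
tcp_pos: [0.5695, 0.1906, 0.1359]
orientation: [40.6, 89.6, 33.7]
wrist_force: [-0.4, -0.6, 0.6]
grip_width: 0.0
```

```bash
python3 - <<'E'
from h import *
rows([rk(-87.5,42,90)])
im=vision.get_image("top")[:,:,::-1]; cv2.imwrite("pics/t19f.png",im)
a=im[200:310,250:400]; a=cv2.convertScaleAbs(a,alpha=1.3,beta=10); cv2.imwrite("pics/t19.png",cv2.resize(a,(800,587),interpolation=cv2.INTER_CUBIC))
im=vision.get_image("side")[:,:,::-1]
a=im[220:300,270:380]; a=cv2.convertScaleAbs(a,alpha=1.3,beta=10); cv2.imwrite("pics/s19.png",cv2.resize(a,(770,560),interpolation=cv2.INTER_CUBIC))
for a in(0,.15,.3):
    P=rk(-87.5+42*np.sin(a),42*np.cos(a),102); print(a,(proj("top",P)-[250,200])*5.333,(proj("side",P)-[270,220])*7)
E
```

```text
t 18.0333 tcp [0.5695 0.1906 0.1359] grip 5.2589701790479305e-06 F [-0.4378 -0.5915  0.5974] tooly [0.121  0.9926 0.0049] toolx [ 0.0062  0.0042 -1.    ]
tcp in rack mm [  0.7113 190.1553 135.869 ]
[  44.6 -148.   -89.1]
yaw err; turn about tool x = 0.25291542523554256
0 [[202.8207 430.6535]] [[572.0859 107.4489]]
0.15 [[205.8775 414.3826]] [[553.7321 105.6078]]
0.3 [[211.323  398.7588]] [[536.179  102.7631]]
```

View pics/t19.png

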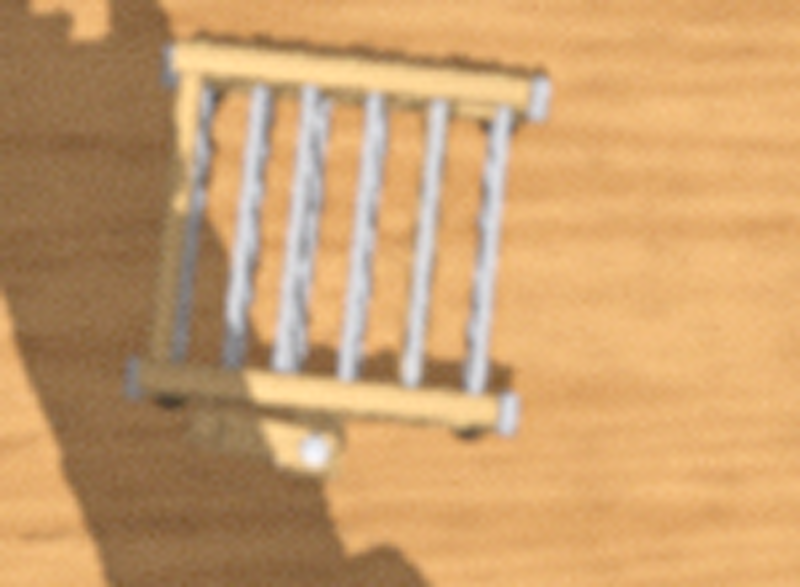

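View pics/s19.png

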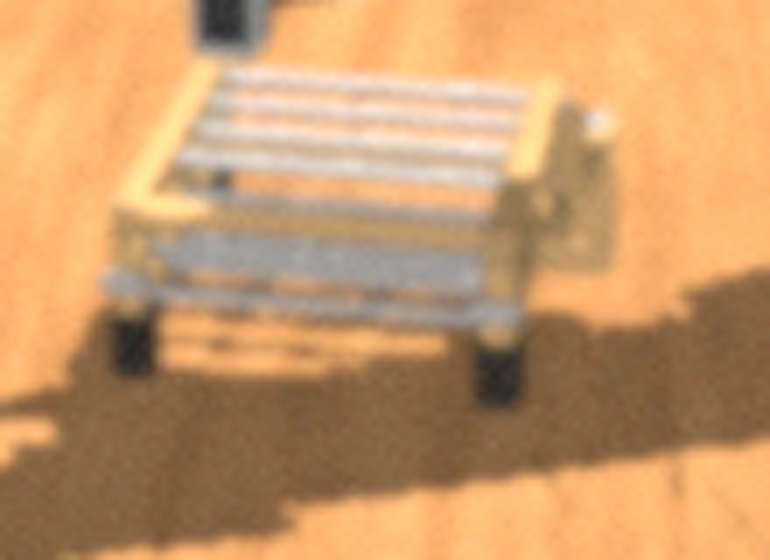

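```bash
python3 - <<'E'
from h import *
im=cv2.imread("pics/t19f.png"); a=im[260:300,275:325]; a=cv2.convertScaleAbs(a,alpha=2.6,beta=0); cv2.imwrite("pics/t19k.png",cv2.resize(a,(750,600),interpolation=cv2.INTER_CUBIC))
for a in(0,.1,.2,.3):
    P=[rk(-87.5+42*np.sin(a),42*np.cos(a),z) for z in(102,80)]; print(a,(proj("top",P)-[275,260])*15)
print((proj("top",[rk(-87.5,0,80)])-[275,260])*15)
E
```

```text
0 [[195.4688 311.2888]
 [201.9566 321.1056]]
0.1 [[200.4407 280.6264]
 [206.8256 291.0524]]
0.2 [[208.4403 250.6238]
 [214.6618 261.6452]]
0.3 [[219.3831 221.5792]
 [225.3825 233.1762]]
[[504.5188 352.6499]]
```

View pics/t19k.png

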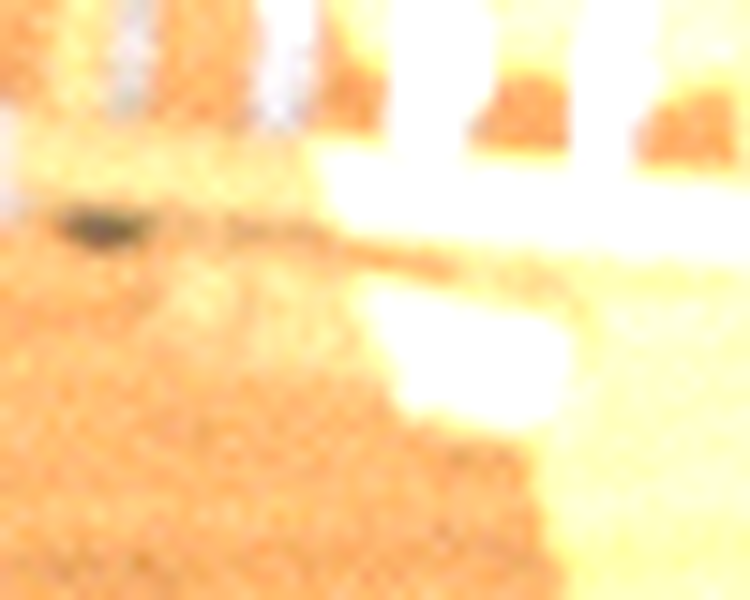

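Emit:
step_arm(
  rows=[
    [0,-30,-17,0,0.2],
    [0,-60,-34,0,0.2],
    [0,-90,-51,0,0.2],
    [0,-120,-68,0,0.2],
    [0,-148,-85,0,0.2],
    [0,-148,-85,0,0.2],
    [0,-148,-85,0,0.2],
  ],
)

```text
time_s: 18.72
tcp_pos: [0.4624, 0.0468, 0.1322]
orientation: [-164.3, 89.9, -171.7]
wrist_force: [0.3, 0.8, -0.0]
grip_width: 0.0341
```

```bash
python3 - <<'E'
from h import *
rows([rk(-84,42,46)])
im=vision.get_image("side")[:,:,::-1]
a=im[200:290,290:400]; a=cv2.convertScaleAbs(a,alpha=1.5,beta=10); cv2.imwrite("pics/s20.png",cv2.resize(a,(733,600),interpolation=cv2.INTER_CUBIC))
E
```

```text
t 18.7167 tcp [0.4624 0.0468 0.1322] grip 0.03406676553984444 F [ 0.3335  0.7513 -0.0389] tooly [ 0.1288  0.9917 -0.0006] toolx [-0.002  -0.0003 -1.    ]
tcp in rack mm [-87.5347  34.1005 132.1876]
[86.2  8.   3.7]
yaw err; turn about tool x = -0.19895352443764125
```

View pics/s20.png

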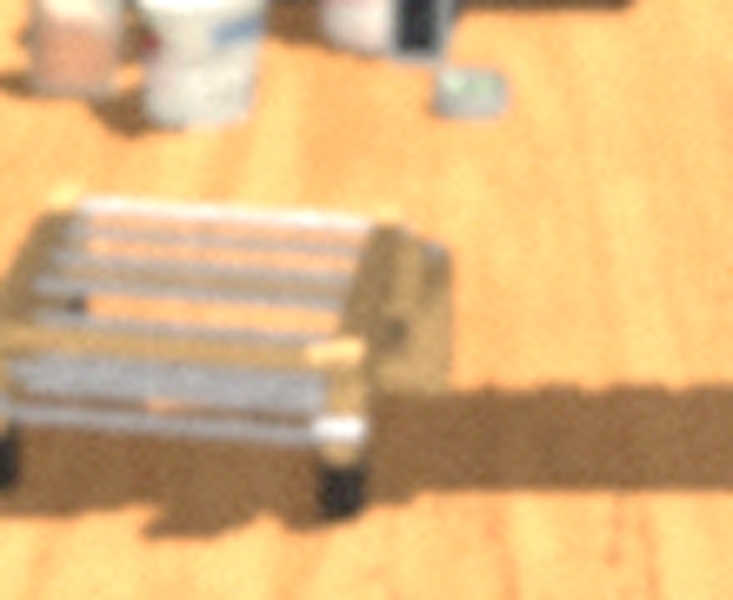

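Emit:
step_arm(
  rows=[
    [0,8,3,0,0.2],
    [20,8,3,0,0.2],
    [40,8,3,0,0.2],
    [55,8,3,0,0.2],
    [65,8,3,0,0.2],
    [65,8,3,0,0.2],
  ],
)

```text
time_s: 19.27
tcp_pos: [0.467, 0.0573, 0.0657]
orientation: [-173.3, 89.7, 179.6]
wrist_force: [0.1, -0.3, 0.9]
grip_width: 0.0343
```

```bash
python3 - <<'E'
from h import *
rows([rk(-84,42,46)])
im=vision.get_image("side")[:,:,::-1]
a=im[200:290,290:400]; a=cv2.convertScaleAbs(a,alpha=1.7,beta=10); cv2.imwrite("pics/s21.png",cv2.resize(a,(733,600),interpolation=cv2.INTER_CUBIC))
E
```

```text
t 19.2667 tcp [0.467  0.0573 0.0657] grip 0.03433894047374873 F [ 0.0948 -0.3268  0.9235] tooly [ 0.1235  0.9923 -0.0005] toolx [-0.0046  0.     -1.    ]
tcp in rack mm [-84.3206  45.1236  65.7352]
[19.7 -3.1  0.4]
yaw err; turn about tool x = 0.10715138591723417
```

View pics/s21.png

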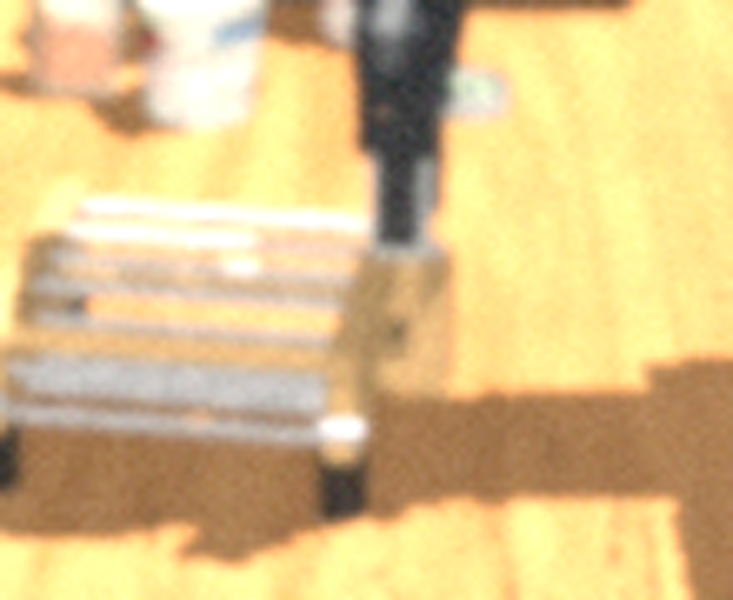

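Emit:
step_arm(
  rows=[
    [4,-3,0,0,0.2],
    [9,-3,0,0,0.2],
    [14,-3,0,0,0.2],
    [18,-3,0,0,0.2],
    [18,-3,0,0,0.2],
  ],
)

```text
time_s: 19.73
tcp_pos: [0.4674, 0.0533, 0.0494]
orientation: [-171.7, 89.9, -178.9]
wrist_force: [-0.4, -0.2, 0.3]
grip_width: 0.0341
```

Emit:
step_arm(
  rows=[
    [0,0,0,0,0.5],
    [0,0,0,0,0.8],
    [0,0,0,0,1],
    [0,0,0,0,1],
    [0,0,0,0,1],
  ],
  grip_force=20,
)

```text
time_s: 20.15
tcp_pos: [0.4686, 0.0542, 0.0504]
orientation: [54.9, 89.9, 47.7]
wrist_force: [1.0, 4.5, -1.1]
grip_width: 0.0109
```

```bash
python3 - <<'E'
from h import *
rows([rk(-84,42,46)])
r=42
for a0,n,s in((.08,10,.15),):
  for i in range(1,n+1):
    a=a0+i*s; print(i,round(a,2),[round(42*(np.cos(a)-np.cos(a0))),"dz",round(42*(np.sin(a)-np.sin(a0)))])
E
```

```text
t 20.15 tcp [0.4686 0.0542 0.0504] grip 0.010910871604526282 F [ 0.9571  4.4651 -1.089 ] tooly [0.1254 0.9921 0.0015] toolx [ 0.0012  0.0013 -1.    ]
tcp in rack mm [-82.3826  42.2117  50.363 ]
[ 4.4 -0.2 -1.6]
yaw err; turn about tool x = -0.002998352538881477
1 0.23 [-1, 'dz', 6]
2 0.38 [-3, 'dz', 12]
3 0.53 [-6, 'dz', 18]
4 0.68 [-9, 'dz', 23]
5 0.83 [-14, 'dz', 28]
6 0.98 [-18, 'dz', 32]
7 1.13 [-24, 'dz', 35]
8 1.28 [-30, 'dz', 37]
9 1.43 [-36, 'dz', 38]
10 1.58 [-42, 'dz', 39]
```

Emit:
step_arm(
  rows=[
    [0,-1,6,0,1],
    [0,-3,12,0,1],
    [0,-6,18,0,1],
    [0,-9,23,0,1],
    [0,-14,28,0,1],
    [0,-18,32,0,1],
    [0,-24,35,0,1],
    [0,-24,35,0,1],
  ],
)

```text
time_s: 20.82
tcp_pos: [0.5045, 0.0252, 0.0509]
orientation: [12.6, 89.5, 5.3]
wrist_force: [9.0, 3.5, -6.1]
grip_width: 0.0109
```

```bash
python3 - <<'E'
from h import *
rows([rk(-84,42,46)])
im=vision.get_image("side")[:,:,::-1]
a=im[200:290,290:400]; a=cv2.convertScaleAbs(a,alpha=1.7,beta=10); cv2.imwrite("pics/s22.png",cv2.resize(a,(733,600),interpolation=cv2.INTER_CUBIC))
E
```

```text
t 20.8167 tcp [0.5045 0.0252 0.0509] grip 0.010915737016274654 F [ 9.0303  3.4901 -6.1269] tooly [0.1263 0.992  0.0021] toolx [ 0.0095  0.0009 -1.    ]
tcp in rack mm [-43.0463  17.9912  50.8573]
[  4.5  24.  -41. ]
yaw err; turn about tool x = -0.05303728919909645
```

View pics/s22.png

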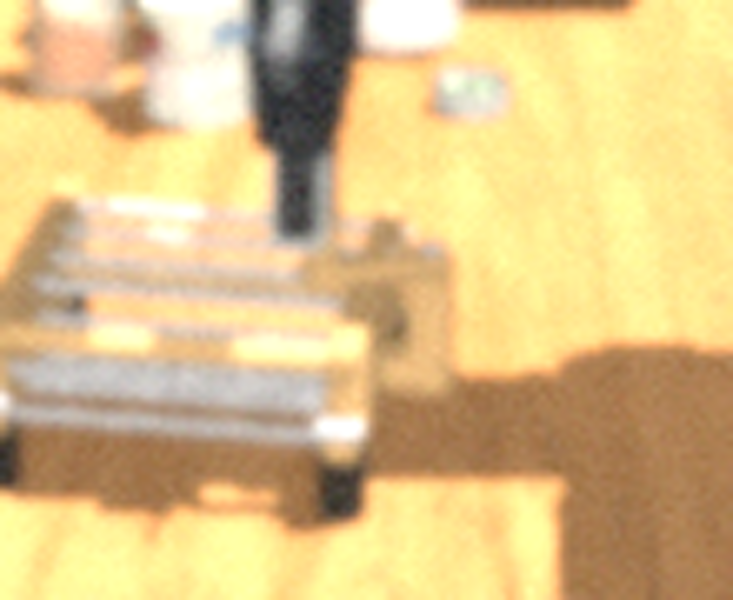

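Emit:
step_arm(
  rows=[
    [0,-6,0,0,1],
    [0,-12,1,0,1],
    [0,-18,1,0,1],
    [0,-18,1,0,1],
  ],
)

```text
time_s: 21.2
tcp_pos: [0.5036, 0.0074, 0.0515]
orientation: [15.0, 89.4, 7.7]
wrist_force: [8.0, 5.0, -2.7]
grip_width: 0.0108
```

Emit:
step_arm(
  rows=[
    [0,-2,0,0,1],
    [0,-2,0,0,1],
  ],
)

```text
time_s: 21.37
tcp_pos: [0.5036, 0.0072, 0.0515]
orientation: [27.3, 89.3, 19.9]
wrist_force: [8.4, 10.5, -3.9]
grip_width: 0.0108
```

Emit:
step_arm(
  rows=[
    [0,-2,0,0,1],
    [0,-2,0,0,1],
  ],
)

```text
time_s: 21.53
tcp_pos: [0.5036, 0.0069, 0.0516]
orientation: [38.1, 89.2, 30.7]
wrist_force: [9.1, 13.9, -4.0]
grip_width: 0.0107
```

```bash
python3 - <<'E'
from h import *
rows([rk(-45.5,0,46)])
im=vision.get_image("side")[:,:,::-1]
a=im[200:290,290:400]; a=cv2.convertScaleAbs(a,alpha=1.7,beta=10); cv2.imwrite("pics/s23.png",cv2.resize(a,(733,600),interpolation=cv2.INTER_CUBIC))
E
```

```text
t 21.5333 tcp [0.5036 0.0069 0.0516] grip 0.01068141984517977 F [ 9.141  13.8649 -3.9608] tooly [0.1293 0.9916 0.0084] toolx [ 0.0117  0.0069 -0.9999]
tcp in rack mm [-41.6786  -0.2898  51.5919]
[ 5.6  0.2 -3.9]
yaw err; turn about tool x = -0.228572906942631
```

View pics/s23.png

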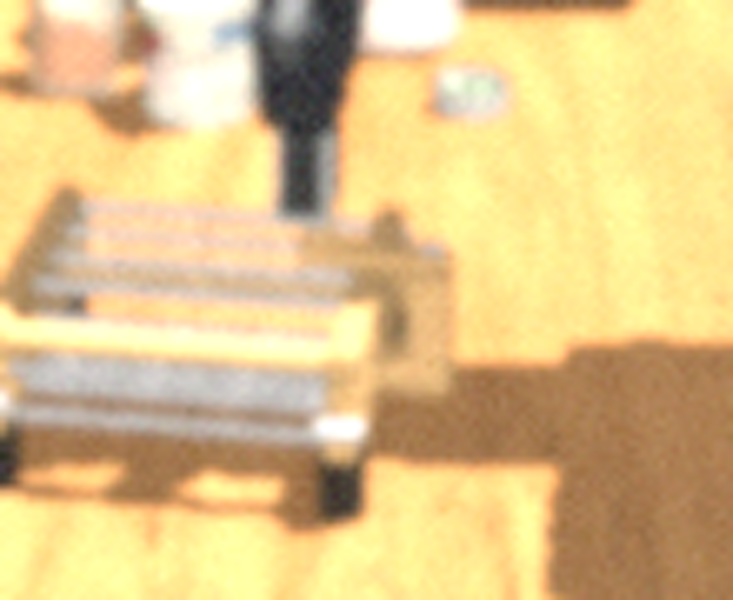

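Emit:
step_arm(
  rows=[
    [0,0,0,0,0.3],
    [0,0,0,0,0.2],
    [0,0,0,0,0.2],
    [-15,0,0,0,0.2],
    [-35,0,0,0,0.2],
    [-65,0,0,0,0.2],
    [-100,0,0,0,0.2],
    [-110,0,-30,0,0.2],
    [-110,20,-60,0,0.2],
    [-110,50,-90,0,0.2],
    [-110,80,-110,0,0.2],
    [-110,110,-120,0,0.2],
  ],
)

```text
time_s: 22.58
tcp_pos: [0.3892, 0.1271, 0.1596]
orientation: [-140.4, 89.8, -147.6]
wrist_force: [0.4, 0.6, 0.1]
grip_width: 0.0341
```

Emit:
step_arm(
  rows=[
    [0,40,-10,0,0.2],
    [0,80,-20,0,0.2],
    [0,120,-30,0,0.2],
    [0,150,-40,0,0.2],
    [0,150,-40,0,0.2],
    [0,150,-40,0,0.2],
  ],
)

```text
time_s: 23.08
tcp_pos: [0.371, 0.2816, 0.1598]
orientation: [-97.8, 89.9, -104.8]
wrist_force: [0.1, -0.1, 0.2]
grip_width: 0.0341
```

```bash
python3 - <<'E'
from h import *
rows([rk(-45.5,0,46)])
im=vision.get_image("top")[:,:,::-1]; cv2.imwrite("pics/t24f.png",im)
a=im[200:310,250:400]; a=cv2.convertScaleAbs(a,alpha=1.3,beta=10); cv2.imwrite("pics/t24.png",cv2.resize(a,(800,587),interpolation=cv2.INTER_CUBIC))
im=vision.get_image("side")[:,:,::-1]; cv2.imwrite("pics/s24f.png",im)
a=im[210:300,270:380]; a=cv2.convertScaleAbs(a,alpha=1.3,beta=10); cv2.imwrite("pics/s24.png",cv2.resize(a,(733,600),interpolation=cv2.INTER_CUBIC))
for a in(1.4,1.57):
    P=rk(-87.5+42*np.sin(a),42*np.cos(a),102); print(a,(proj("top",P)-[250,200])*5.333)
for n,uv,z in(("jar",(149,212),.066),): pass
E
```

```text
t 23.0833 tcp [0.371  0.2816 0.1598] grip 0.03405735753103145 F [ 0.1152 -0.0837  0.1671] tooly [ 0.1211  0.9926 -0.0018] toolx [-0.0005 -0.0018 -1.    ]
tcp in rack mm [-207.637   255.5947  159.7726]
[ 114.2 -256.1  161.1]
yaw err; turn about tool x = 0.24693853435545066
1.4 [[305.4466 332.4633]]
1.57 [[324.0834 332.8134]]
```

View pics/t24.png

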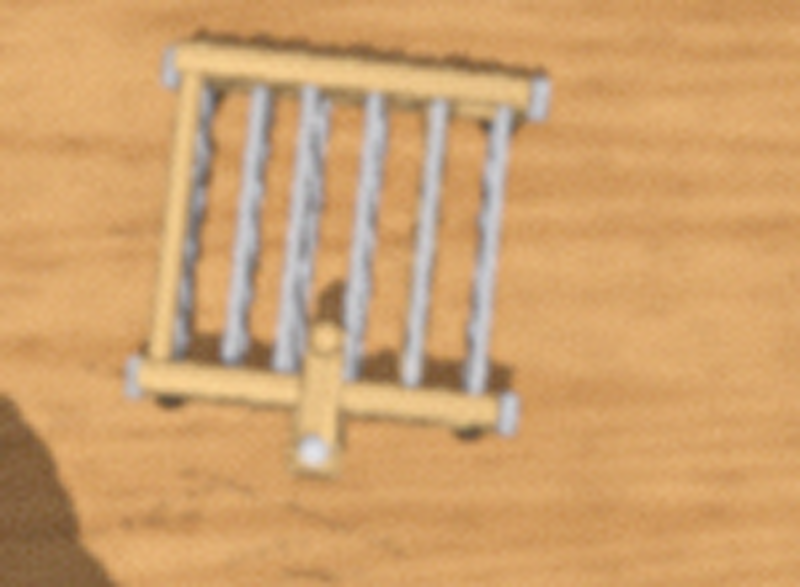

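View pics/s24.png

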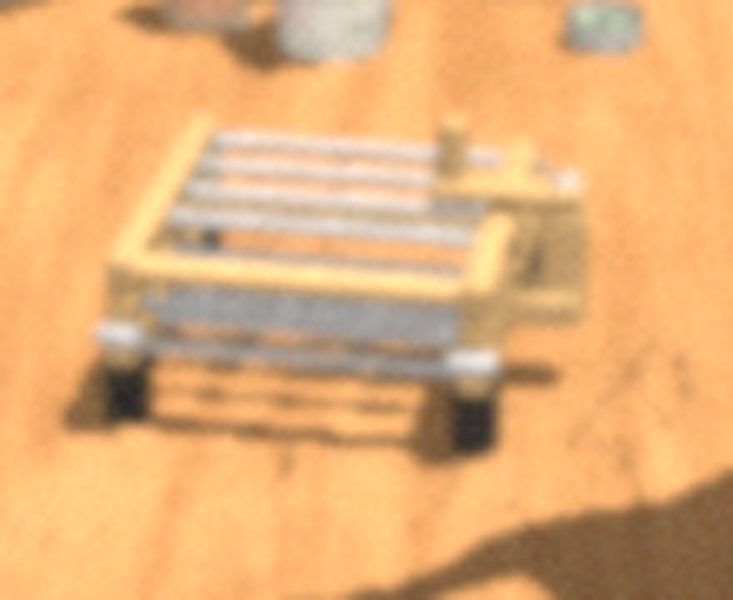

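View pics/t24f.png

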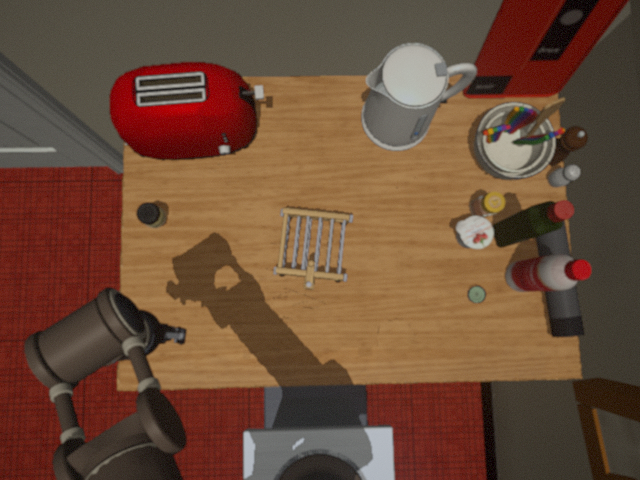

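```bash
python3 - <<'E'
from h import *
a=cv2.imread("pics/top0.png").astype(int);b=cv2.imread("pics/t24f.png").astype(int)
for n,(x,y) in dict(jar=(150,213),pot=(475,232),tea=(477,295)).items():
    print(n,np.abs(a-b)[y-25:y+25,x-25:x+25].mean().round(1))
print(workorder.finish_job())
E
```

```text
jar 3.3
pot 3.5
tea 3.3
the job is handed in; nothing more can be done
None
```

The rack is folded up and the job is handed in, at about 23 s on the robot's clock. I did it in the order asked:
- **Small leaf:** I gripped its rail, swung it over and pressed it flat. It met its stop at 29 N.
- **Large leaf:** I gripped, swung and pressed it the same way on top of the small one. It met its stop at 26 N.
- **Catch:** I gripped the knob and swung it across until the side force rose at the stop (about 14 N), then let go and backed away.

**Last checks:**
- **Catch:** in the last top view the knob is at (325,335) in the zoomed picture. The quarter-turn position works out to about (324,333).
- **Leaves:** in both views they look flat, with the catch across the large leaf's rail.
- **Loose objects:** the jar, pot and tealight are in the same places. The patches of the picture around them differ from the first picture only by camera noise.

**One disagreement:** the fingertips were really about 38 mm higher than the TCP position the robot reported. The first grip therefore closed on nothing. I worked out the offset from the side camera and from contact with the rails, and corrected for it in all later moves.

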